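Pack the oxy-fuel regulators and arrestors into their case

TASK

Pack the oxy-fuel set into the open carry case: stand the sound green-knobbed oxygen regulator (the one with both gauges), the red-knobbed fuel regulator and the green- and red-banded flashback arrestors upright, each fully down in the foam pocket of its own shape and floor colour, setting them in rather than dropping them. Leave the green-knobbed regulator with the missing gauge and the black-knobbed one with the flow tube where they stand.

Things in the scene. Friction and masses are not known exactly. Their poses are not given: they have to be found in the camera images.
- reg_oxygen: Brass regulator with green knob and two white-dialled gauges, standing upright. Origin: centre of underside, z up. Round body 50 mm dia (flange 53); stems to y = +56 and -56 mm, 24 mm up, 31 mm thick; gauges up to 71 mm high, 28 mm out in x. Knob on the axis, 42 mm dia, 83 to 115 mm up: grip it there, at any yaw (it does not turn). 0.6 kg. Belongs in insert_reg_green.
- reg_fuel: Same size and shape as reg_oxygen (origin, knob, stems, weight), but with a red knob; two white-dialled gauges. Belongs in insert_reg_red.
- arr_oxygen: Brass flashback arrestor with a broad green band, standing upright on its hexagon nut (33 mm across corners, 19 mm high). Barrel 26 mm dia from 26 to 78 mm above the underside, to be gripped at about 66 mm; 16 mm dia threaded end on top, 92 mm high in all. Origin: centre of underside, z up along its axis. 0.2 kg. Belongs in insert_arr_green.
- arr_fuel: Same size and shape as arr_oxygen, but with a broad red band. Belongs in insert_arr_red.
- insert_reg_green: Fixed dark foam insert, 99 (x) by 143 mm (y), one of four in the open case (shuffled, same yaw). Origin: centre of pocket floor. Pocket: slot 52 (x) by 128 mm (y), its middle 66 mm widened to 76 (x), 30 mm deep, bright green floor 12 mm above the table. Regulator upright in it, stems (its y) along the slot, either way round. Case walls and flat-open lid round the inserts: 65 mm above the table.
- insert_reg_red: Fixed dark foam insert, 99 (x) by 143 mm (y), one of four in the open case (shuffled, same yaw). Origin: centre of pocket floor. Same pocket as insert_reg_green, but with a bright red floor. Case walls and flat-open lid round the inserts: 65 mm above the table.
- insert_arr_green: Fixed dark foam insert, 99 (x) by 143 mm (y), one of four in the open case (shuffled, same yaw). Origin: centre of pocket floor. Pocket: round hole 48 mm dia, 26 mm deep, bright green floor 16 mm above the table. The arrestor stands in it upright on its nut. Case walls and flat-open lid round the inserts: 65 mm above the table.
- insert_arr_red: Fixed dark foam insert, 99 (x) by 143 mm (y), one of four in the open case (shuffled, same yaw). Origin: centre of pocket floor. Same pocket as insert_arr_green, but with a bright red floor. Case walls and flat-open lid round the inserts: 65 mm above the table.
- reg_broken: Same size and shape as reg_oxygen (origin, knob, stems, weight), but defective: only one gauge (at y = +36 mm), the other is missing and a bare port is left. Green knob. Stays where it stands. (Also about, well clear of the work: a spanner, a tape roll and a carton.)
- reg_shield: Same size and shape as reg_oxygen (origin, knob, stems, weight), but with a black knob, one gauge (at y = +36 mm) and at y = -38 mm an upright clear flow tube, 24 mm dia, up to 98 mm high. For shielding gas, of another outfit. Stays where it stands.

How it is judged:
By the outcome, as a careful person would: the job done as asked, in the order asked, and still so for the second after the job is handed in, with the robot touching nothing.
It also fails if it takes over 128 s, if anything falls off the work surface, if the arm or the gripper's body presses on something with over 40 N, if the wrist force passes 120 N, or if a joint passes its speed limit or range.

ROBOT

A 7-joint arm with a two-finger parallel gripper is mounted at the origin on the work surface. World frame = base frame: x ahead of the robot, y to its left, z up, the work surface at z = 0. Lengths are in m, angles in degrees, forces in N, time in s.
With the tool pointing down it reaches from about 0.425 to 0.875 m from the base axis. Payload 4.7 kg.
Tool frame: the origin (TCP) lies midway between the tips of the shut fingers; the grasp point (between the pads) lies 19 mm behind it; z points along the fingers, x is the direction in which the jaws open and shut, and the axes are right-handed (so a half turn about z gives the same grasp; the last joint's range is limited). The gripper opens to 87 mm and grips with 3 to 60 N. Pads are 19 mm wide; open, the fingers measure 117 mm over their backs; the gripper's body (75 mm by 190 mm) begins 51 mm behind the grasp point.
Start: joints at [-66.572, 18.392, -4.016, 83.108, 1.295, 78.541, -3.26], TCP at [0.25, 0.6, 0.223] pointing down, gripper open.
Joint ranges: [-163.93, 163.93], [-17.29, 119.83], [-79.2, 71.16], [3.27, 140.29], [-89.18, 269.18], [5.43, 117.66], [-154.24, 154.24]. Speed limits (degrees/s): [147.25, 147.25, 180, 180, 180, 180, 180].

INTERFACE

Orientations are given as [roll, pitch, yaw] about the fixed x, y, z axes, in that order (R = Rz(yaw) Ry(pitch) Rx(roll)).
In Python, from cell import env gives the robot as it stands.
- The arm moves only by the tool carry_out, never from a script. Its argument "plan" is a list of rows, each an object with "grip": the closure, from 0 (fully open) to 1 (shut); "dp": the shift along the tool's x, y, z in m, a list of three; "rotation": the turn, a rotation vector about the tool's x, y, z in degrees, a list of three. In form: [{"grip": grip, "dp": [dx, dy, dz], "rotation": [wx, wy, wz]}, ...]. A call has 1 to 8 rows; each row shifts and turns the pose as measured when the row begins, along the tool's axes as they then stand; what a row does not reach is not made up. A row lasts 1/12 s, in which the tool goes at most 41.7 mm and 7.16 degrees, less where a joint would pass 70% of its speed; a pose out of reach is approached as far as the arm can. A call is refused whole if a number of a shift passes 0.0417 or a number of a turn 7.16, either way. A call with a gripper value outside its range is refused whole. The fingers move at their own pace and stop on an object; "force" is the grip in N (left out, the last holds). Time passes only in rows, so rows that do not move let the fingers close. It gives the time, the measured TCP pose, the force and the opening at its end, in the units of the state.
- env.get_obs(): the state, without advancing time (a new reading comes with each control period).
- env.read_camera(name): name is "scene" or "side" or "wrist"; returns the picture (384x512x3 uint8, red, green, blue); there is no depth.
- env.camera_params(name): a dict with "fx", "fy", "cx", "cy" (pixels), "R" (3x3) and "t" (3): a world point X has camera coordinates R X + t. Camera axes: x right, y down, z forward; pixel columns grow to the right and rows downward; lengths in m; the calibration is good to about 2 mm. A picture is of the moment at which its call begins: read the wrist's pose just before it. camera_params takes no time and is no camera call; for the wrist camera it gives the pose at the moment of the call.
- env.sign_off(): hands the job in, once; it reports no verdict.
The state is a dict: "time_s": time; "qpos": joint angles; "joint_velocities": joint speeds; "effort": joint torques, N m; "tool_pos": TCP position; "tool_rot": TCP orientation; "force": force on the tool from outside, world axes, zero at the start; "wrist_torque": the same for the moment, N m; "grip_width": finger opening in m.
Only numpy, scipy, OpenCV 4.12 (cv2) and the standard library are available. Lean on these libraries where they do the work, as an engineer would, in place of code of your own. Each camera call takes 0.05 s, during which the arm holds its last target. There are 200 camera calls.

## Working session

There is one attempt and no reset: what is moved stays moved. The work goes in short steps, Python scripts to look and compute and a tool call to move; the robot and the scene stay as the last step left them, time stands still between calls to the robot, and variables do not carry over. Pictures are saved under pics/ and viewed, about 12 in all and at most 16, crops included, and the job is handed in when it is done.

Besides the shell and the picture viewer there is one more tool, called after "Request:" by a JSON object that holds its "api" and its "payload". carry_out: Moves the arm, as the interface text tells. Its arguments: {"type":"object","properties":{"plan":{"type":"array","items":{"type":"object","properties":{"grip":{"type":"number"},"dp":{"type":"array","items":{"type":"number"}},"rotation":{"type":"array","items":{"type":"number"}}}}},"force":{"type":"number"}},"required":["plan"]}

```bash
ls; mkdir -p pics; python3 - <<'E'
from cell import env
import cv2,numpy as np
o=env.get_obs();print({k:np.round(v,3).tolist() for k,v in o.items()})
for n in("scene","side","wrist"):
    im=env.read_camera(n);cv2.imwrite(f"pics/{n}0.png",im[:,:,::-1]);p=env.camera_params(n)
    print(n,p["fx"],p["cx"],p["cy"],np.round(-np.array(p["R"]).T@p["t"],3),np.round(p["R"],3).tolist())
a=[cv2.imread(f"pics/{n}0.png") for n in("scene","side")]
E
```

```text
pics
{'time_s': 0.0, 'qpos': [-66.572, 18.44, -4.015, 83.177, 1.295, 78.541, -3.261], 'joint_velocities': [0.086, 0.049, 0.05, 0.034, 0.077, -0.117, 0.013], 'effort': [0.0, -49.129, -0.404, -31.252, -0.064, 0.044, 0.0], 'tool_pos': [0.25, 0.599, 0.221], 'tool_rot': [179.994, 0.113, 67.38], 'force': [-0.151, 0.032, -0.585], 'wrist_torque': [-0.012, 0.052, -0.06], 'grip_width': 0.087}
scene 410.8929151624151 253.14282453645032 189.42307761915947 [1.185 0.164 0.674] [[-0.24, 0.971, -0.014], [0.658, 0.152, -0.737], [-0.714, -0.186, -0.675]]
side 398.0771840719443 256.92023405920554 203.4749266033314 [0.463 0.808 0.751] [[-0.997, -0.071, 0.004], [-0.05, 0.654, -0.755], [0.052, -0.754, -0.655]]
wrist 277.4001056628415 261.3253928082079 189.97128301592394 [0.177 0.632 0.384] [[0.385, 0.923, -0.001], [0.882, -0.367, 0.295], [0.272, -0.115, -0.955]]
```

View pics/scene0.png

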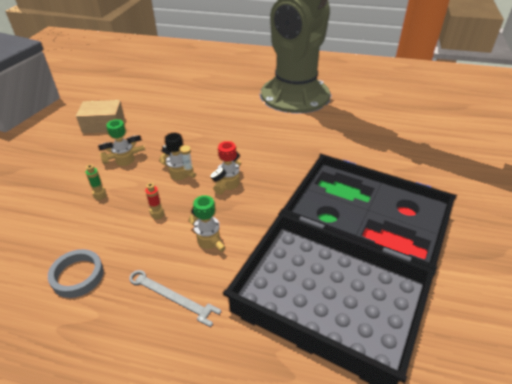

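View pics/side0.png

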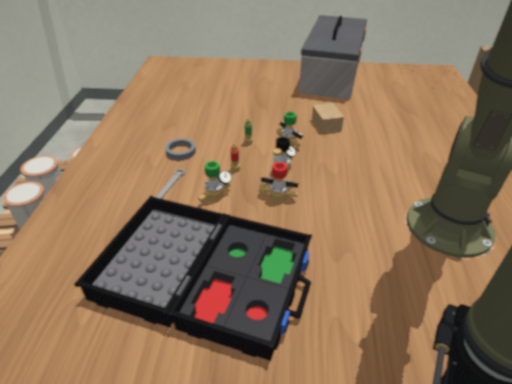

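```bash
cat > h.py <<'E'
import cv2,numpy as np
def load(n,k=0): return cv2.imread(f"pics/{n}{k}.png")
def ray(p,u,v):
    R=np.array(p["R"]);c=-R.T@np.array(p["t"]);d=R.T@[(u-p["cx"])/p["fx"],(v-p["cy"])/p["fy"],1]
    return c,d/np.linalg.norm(d)
def plane(p,u,v,z):
    c,d=ray(p,u,v);return c+d*(z-c[2])/d[2]
def tri(p,a,q,b):
    c,d=ray(p,*a);e,f=ray(q,*b)
    s=np.linalg.lstsq(np.c_[d,-f],e-c,rcond=None)[0]
    A=c+s[0]*d;B=e+s[1]*f;return (A+B)/2,np.linalg.norm(A-B)
def blobs(im,col,mn=25):
    h=cv2.cvtColor(im,cv2.COLOR_BGR2HSV)
    R=dict(green=[((45,90,40),(85,255,255))],red=[((0,140,60),(6,255,255)),((174,140,60),(180,255,255))],black=[((0,0,0),(180,255,45))])[col]
    m=sum(cv2.inRange(h,*r) for r in R)
    n,l,st,c=cv2.connectedComponentsWithStats(m)
    return [(c[i],st[i]) for i in range(1,n) if st[i][4]>=mn],l
E
python3 - <<'E'
from cell import env
from h import *
for n in("scene","side"):
  for c in("green","red"):
    print(n,c,[(x.round(1).tolist(),s.tolist()) for x,s in blobs(load(n),c)[0]])
a=load("scene")[110:260,70:260];b=load("side")[100:205,150:310]
b=cv2.resize(b,(400,262),interpolation=cv2.INTER_CUBIC)
a=cv2.resize(a,(760,600),interpolation=cv2.INTER_CUBIC);cv2.imwrite("pics/c1.png",a)
b=load("side")[100:205,150:310];cv2.imwrite("pics/c2.png",cv2.resize(b,(800,525),interpolation=cv2.INTER_CUBIC))
E
```

```text
scene green [([115.4, 127.6], [106, 119, 19, 19, 284]), ([91.5, 172.0], [86, 169, 11, 6, 32]), ([94.5, 181.2], [89, 176, 11, 11, 86]), ([343.5, 190.6], [318, 180, 53, 22, 600]), ([203.3, 207.1], [193, 196, 21, 24, 421]), ([327.1, 217.6], [318, 213, 19, 10, 143])]
scene red [([227.0, 150.6], [218, 141, 19, 20, 320]), ([151.5, 190.6], [145, 187, 13, 7, 44]), ([153.5, 200.3], [148, 195, 11, 11, 93]), ([406.5, 210.9], [398, 207, 18, 9, 117]), ([395.1, 242.3], [363, 228, 65, 31, 887])]
side green [([289.5, 118.1], [284, 112, 12, 13, 128]), ([248.1, 130.4], [246, 127, 5, 8, 35]), ([211.9, 168.7], [205, 161, 14, 16, 186]), ([276.5, 264.1], [260, 246, 34, 38, 923]), ([236.9, 252.1], [229, 248, 17, 9, 127])]
side red [([234.4, 156.9], [232, 154, 6, 7, 41]), ([279.1, 169.9], [272, 162, 16, 17, 212]), ([212.8, 300.6], [194, 279, 38, 45, 1150]), ([256.6, 312.4], [246, 306, 22, 14, 232])]
```

View pics/c1.png

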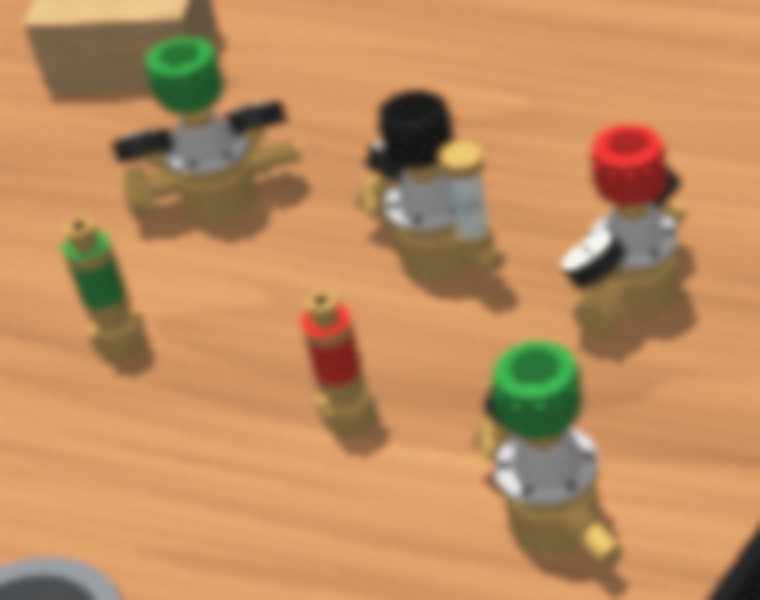

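View pics/c2.png

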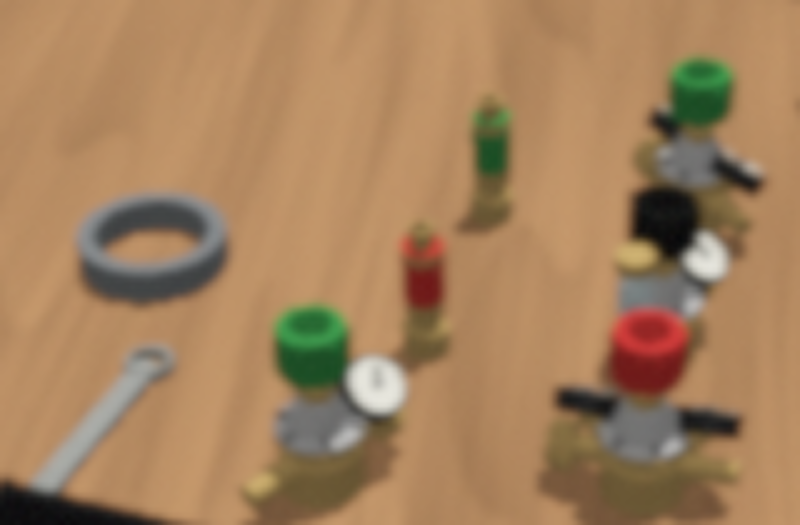

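```bash
python3 - <<'E'
from cell import env
from h import *
P,Q=env.camera_params("scene"),env.camera_params("side")
for n,a,b in [("oxy",(115.4,127.6),(289.5,118.1)),("broken",(203.3,207.1),(211.9,168.7)),("fuel",(227,150.6),(279.1,169.9)),("arrG",(94.5,181.2),(248.1,130.4)),("arrR",(153.5,200.3),(234.4,156.9)),("pRegG",(343.5,190.6),(276.5,264.1)),("pArrG",(327.1,217.6),(236.9,252.1)),("pRegR",(395.1,242.3),(212.8,300.6)),("pArrR",(406.5,210.9),(256.6,312.4))]:
    X,e=tri(P,a,Q,b);print(n,X.round(4),round(e,4), plane(P,*a,.1)[:2].round(3),plane(Q,*b,.1)[:2].round(3))
def s(u,v):return plane(P,70+u/4,110+v/4,.024)
def t(u,v):return plane(Q,150+u/5,100+v/5,.024)
for n,a,b in[("oxy",s(135,190),s(290,155)),("fuel s",s(595,315),s(678,215)),("fuel t",t(565,440),t(735,470)),("shield",s(370,190),s(490,260)),("broken",s(490,430),s(600,540)),("brk t",t(258,487),t(395,430))]:
    d=b-a;print(n,a[:2].round(3),b[:2].round(3),"yaw",np.degrees(np.arctan2(d[1],d[0])).round(1))
# case orientation: green/red foam line
E
```

```text
oxy [ 0.4368 -0.3817  0.1007] 0.0029 [ 0.434 -0.384] [ 0.437 -0.38 ]
broken [ 0.6495 -0.0789  0.0992] 0.0006 [ 0.651 -0.078] [ 0.649 -0.078]
fuel [ 0.4633 -0.0852  0.1008] 0.0008 [ 0.463 -0.085] [ 0.463 -0.087]
arrG [ 0.5761 -0.3777  0.0469] 0.0029 [ 0.629 -0.33 ] [ 0.567 -0.291]
arrR [ 0.6046 -0.2161  0.0467] 0.0023 [ 0.655 -0.183] [ 0.594 -0.14 ]
pRegG [0.4582 0.1901 0.0275] 0.0001 [0.54  0.187] [0.459 0.252]
pArrG [0.5553 0.1625 0.0305] 0.0009 [0.624 0.163] [0.546 0.224]
pRegR [0.592  0.3041 0.029 ] 0.0003 [0.657 0.289] [0.579 0.354]
pArrR [0.4957 0.3281 0.0304] 0.0014 [0.571 0.311] [0.492 0.374]
oxy [ 0.466 -0.42 ] [ 0.409 -0.339] yaw 124.9
fuel s [ 0.514 -0.095] [ 0.413 -0.072] yaw 167.2
fuel t [ 0.507 -0.098] [ 0.408 -0.078] yaw 168.6
shield [ 0.432 -0.272] [ 0.48  -0.172] yaw 64.1
broken [ 0.616 -0.123] [ 0.676 -0.041] yaw 53.5
brk t [ 0.678 -0.043] [ 0.607 -0.1  ] yaw -141.0
```

```bash
cat >> h.py <<'E'
from scipy.spatial.transform import Rotation as Ro
def plan(wps,start=None,step=.04,turn=7.0):
    """rows (dp mm, rotvec deg) through (x,y,z,yaw) waypoints, levelling the tool"""
    from cell import env
    o=env.get_obs();p=np.array(o["tool_pos"]);R=Ro.from_euler("xyz",o["tool_rot"],degrees=True)
    k=0
    for w in wps:
        q=np.array(w[:3]);T=Ro.from_euler("xyz",[180,0,w[3]],degrees=True)
        n=max(1,int(np.ceil(max(np.linalg.norm(q-p)/step,np.degrees((R.inv()*T).magnitude())/turn))))
        for i in range(n):
            d=R.inv().apply((q-p)/(n-i));r=(R.inv()*T).as_rotvec()/(n-i)
            d=d.round(3);r=np.degrees(r).round(1);print(k,d.tolist(),r.tolist());k+=1
            p=p+R.apply(d);R=R*Ro.from_rotvec(r,degrees=True)
        print("  ->",p.round(3),R.as_euler("xyz",degrees=True).round(1))
E
python3 - <<'E'
from h import *
plan([(.50,.36,.25,55),(.60,0,.25,45),(.57,-.22,.22,35)])
E
```

```text
0 [-0.014, 0.036, -0.003] [0.0, 0.0, 1.4]
1 [-0.013, 0.036, -0.003] [0.0, 0.0, 1.4]
2 [-0.012, 0.037, -0.003] [0.0, 0.0, 1.4]
3 [-0.011, 0.037, -0.003] [0.0, 0.0, 1.4]
4 [-0.01, 0.037, -0.003] [0.0, 0.0, 1.4]
5 [-0.01, 0.037, -0.003] [0.0, 0.0, 1.3]
6 [-0.009, 0.037, -0.003] [0.0, 0.0, 1.4]
7 [-0.007, 0.038, -0.004] [0.0, 0.0, 1.3]
8 [-0.007, 0.038, -0.003] [0.0, 0.1, 1.4]
  -> [0.5  0.36 0.25] [180.  -0.  55.]
9 [-0.024, 0.029, -0.0] [0.0, -0.0, 1.0]
10 [-0.023, 0.029, -0.0] [0.0, -0.0, 1.0]
11 [-0.023, 0.03, -0.0] [0.0, -0.0, 1.0]
12 [-0.022, 0.03, -0.0] [0.0, -0.0, 1.0]
13 [-0.022, 0.03, -0.0] [0.0, -0.0, 1.0]
14 [-0.021, 0.031, -0.0] [0.0, -0.0, 1.0]
15 [-0.021, 0.031, -0.0] [0.0, -0.0, 1.0]
16 [-0.02, 0.032, -0.0] [0.0, -0.0, 1.0]
17 [-0.019, 0.032, -0.0] [0.0, -0.0, 1.0]
18 [-0.019, 0.032, -0.0] [0.0, -0.0, 1.0]
  -> [ 0.6  -0.    0.25] [180.  -0.  45.]
19 [-0.029, 0.022, 0.005] [0.0, -0.0, 1.7]
20 [-0.029, 0.023, 0.005] [0.0, -0.0, 1.7]
21 [-0.028, 0.024, 0.005] [0.0, -0.0, 1.6]
22 [-0.027, 0.025, 0.005] [0.0, -0.0, 1.7]
23 [-0.027, 0.026, 0.005] [0.0, -0.0, 1.6]
24 [-0.026, 0.027, 0.005] [0.0, -0.0, 1.7]
  -> [ 0.57 -0.22  0.22] [180.  -0.  35.]
```

Request:
{"api": "carry_out", "payload": {"plan": [{"grip": 0, "dp": [-0.014, 0.036, -0.003], "rotation": [0, 0, 1.4]}, {"grip": 0, "dp": [-0.013, 0.036, -0.003], "rotation": [0, 0, 1.4]}, {"grip": 0, "dp": [-0.012, 0.037, -0.003], "rotation": [0, 0, 1.4]}, {"grip": 0, "dp": [-0.011, 0.037, -0.003], "rotation": [0, 0, 1.4]}, {"grip": 0, "dp": [-0.01, 0.037, -0.003], "rotation": [0, 0, 1.4]}, {"grip": 0, "dp": [-0.01, 0.037, -0.003], "rotation": [0, 0, 1.4]}, {"grip": 0, "dp": [-0.009, 0.037, -0.003], "rotation": [0, 0, 1.4]}, {"grip": 0, "dp": [-0.008, 0.038, -0.003], "rotation": [0, 0, 1.4]}]}}

```text
time_s: 0.82
tool_pos: [0.4674, 0.3871, 0.2401]
tool_rot: [-179.5, 0.5, 57.1]
force: [0.8, 0.9, 0.7]
grip_width: 0.0867
```

```bash
python3 - <<'E'
from cell import env
from h import *
import json
p=env.camera_params("wrist");im=env.read_camera("wrist")[:,:,::-1];cv2.imwrite("pics/w1.png",im)
for c in("green","red"):
  B,l=blobs(im,c,100)
  for x,s in B:
    print(c,x.round(1),s.tolist(),plane(p,*x,.014)[:2].round(4))
    cn=cv2.findContours((l==[i for i in range(1,l.max()+1) if abs(np.argwhere(l==i).mean(0)[::-1]-x).max()<.01][0]).astype(np.uint8),0,2)[0]
    pts=np.array([plane(p,*q[0],.042)[:2] for q in max(cn,key=len)],np.float32)*1000
    print("   rim-plane minAreaRect mm",cv2.minAreaRect(pts))
E
```

```text
green [145.5 232.3] [111, 211, 70, 48, 1892] [0.4597 0.1794]
   rim-plane minAreaRect mm ((455.92047119140625, 201.25418090820312), (60.26694869995117, 105.35478973388672), 1.4811840057373047)
green [178.4 295.1] [169, 286, 17, 17, 176] [0.5775 0.1522]
   rim-plane minAreaRect mm ((565.9973754882812, 172.22674560546875), (17.977296829223633, 33.21753692626953), 27.141996383666992)
red [238.2 210.6] [222, 197, 33, 29, 745] [0.5075 0.3197]
   rim-plane minAreaRect mm ((500.5011291503906, 327.03399658203125), (44.57502365112305, 41.63396453857422), 57.27374267578125)
red [269.5 254. ] [234, 245, 67, 15, 679] [0.5942 0.3201]
   rim-plane minAreaRect mm ((575.8410034179688, 326.75341796875), (96.82671356201172, 22.81156349182129), 57.393089294433594)
```

View pics/w1.png

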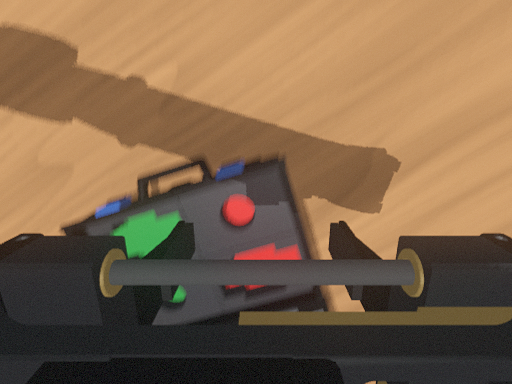

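```bash
python3 - <<'E'
from h import *
plan([(.60,.1,.25,50),(.60,-.16,.25,42),(.437,-.382,.18,30)])
E
```

```text
0 [-0.02, 0.032, -0.001] [0.0, 0.1, 0.8]
1 [-0.02, 0.032, -0.001] [0.0, 0.1, 0.8]
2 [-0.019, 0.033, -0.001] [0.0, 0.1, 0.8]
3 [-0.019, 0.033, -0.001] [0.0, 0.0, 0.8]
4 [-0.019, 0.033, -0.001] [0.0, 0.1, 0.8]
5 [-0.018, 0.034, -0.001] [0.0, 0.0, 0.8]
6 [-0.018, 0.034, -0.001] [0.0, 0.1, 0.8]
7 [-0.017, 0.034, -0.002] [0.0, 0.0, 0.7]
  -> [0.6   0.099 0.25 ] [180.   0.  50.]
8 [-0.028, 0.024, 0.0] [0.0, 0.0, 1.1]
9 [-0.028, 0.024, 0.0] [0.0, 0.0, 1.2]
10 [-0.027, 0.025, 0.0] [0.0, 0.0, 1.1]
11 [-0.027, 0.026, 0.0] [0.0, 0.0, 1.2]
12 [-0.027, 0.026, 0.0] [0.0, 0.0, 1.1]
13 [-0.026, 0.026, 0.0] [0.0, 0.0, 1.2]
14 [-0.025, 0.027, 0.001] [0.0, 0.0, 1.1]
  -> [ 0.6  -0.16  0.25] [180.   0.  42.]
15 [-0.034, 0.007, 0.009] [0.0, 0.0, 1.5]
16 [-0.034, 0.008, 0.009] [0.0, 0.0, 1.5]
17 [-0.033, 0.009, 0.009] [0.0, 0.0, 1.5]
18 [-0.033, 0.01, 0.009] [0.0, 0.0, 1.5]
19 [-0.033, 0.01, 0.008] [0.0, 0.0, 1.5]
20 [-0.032, 0.011, 0.009] [0.0, 0.0, 1.5]
21 [-0.032, 0.012, 0.008] [0.0, 0.0, 1.5]
22 [-0.032, 0.013, 0.009] [0.0, 0.0, 1.5]
  -> [ 0.437 -0.382  0.18 ] [180.   0.  30.]
```

Request:
{"api": "carry_out", "payload": {"plan": [{"grip": 0, "dp": [-0.02, 0.032, -0.002], "rotation": [0, 0.1, 0.8]}, {"grip": 0, "dp": [-0.02, 0.032, -0.002], "rotation": [0, 0.1, 0.8]}, {"grip": 0, "dp": [-0.019, 0.033, -0.002], "rotation": [0, 0, 0.8]}, {"grip": 0, "dp": [-0.019, 0.033, -0.002], "rotation": [0, 0, 0.8]}, {"grip": 0, "dp": [-0.019, 0.033, -0.002], "rotation": [0, 0, 0.8]}, {"grip": 0, "dp": [-0.018, 0.034, -0.002], "rotation": [0, 0, 0.8]}, {"grip": 0, "dp": [-0.018, 0.034, -0.002], "rotation": [0, 0, 0.8]}, {"grip": 0, "dp": [-0.017, 0.034, -0.002], "rotation": [0, 0, 0.8]}]}}

```text
time_s: 1.53
tool_pos: [0.5961, 0.1031, 0.2539]
tool_rot: [-179.7, 0.4, 50.1]
force: [0.9, -0.2, -0.3]
grip_width: 0.0876
```

Request:
{"api": "carry_out", "payload": {"plan": [{"grip": 0, "dp": [-0.028, 0.024, -0.002], "rotation": [0, 0, 1.1]}, {"grip": 0, "dp": [-0.028, 0.024, -0.002], "rotation": [0, 0, 1.1]}, {"grip": 0, "dp": [-0.027, 0.025, -0.002], "rotation": [0, 0, 1.1]}, {"grip": 0, "dp": [-0.027, 0.026, -0.002], "rotation": [0, 0, 1.1]}, {"grip": 0, "dp": [-0.027, 0.026, -0.002], "rotation": [0, 0, 1.1]}, {"grip": 0, "dp": [-0.026, 0.026, -0.002], "rotation": [0, 0, 1.1]}, {"grip": 0, "dp": [-0.025, 0.027, -0.002], "rotation": [0, 0, 1.1]}]}}

```text
time_s: 2.12
tool_pos: [0.5969, -0.1669, 0.2666]
tool_rot: [-179.7, 0.5, 42.2]
force: [0.9, 0.0, -0.6]
grip_width: 0.0872
```

Request:
{"api": "carry_out", "payload": {"plan": [{"grip": 0, "dp": [-0.034, 0.007, 0.006], "rotation": [0, 0, 1.5]}, {"grip": 0, "dp": [-0.034, 0.008, 0.006], "rotation": [0, 0, 1.5]}, {"grip": 0, "dp": [-0.033, 0.009, 0.006], "rotation": [0, 0, 1.5]}, {"grip": 0, "dp": [-0.033, 0.01, 0.006], "rotation": [0, 0, 1.5]}, {"grip": 0, "dp": [-0.033, 0.01, 0.006], "rotation": [0, 0, 1.5]}, {"grip": 0, "dp": [-0.032, 0.011, 0.006], "rotation": [0, 0, 1.5]}]}}

```text
time_s: 2.62
tool_pos: [0.4713, -0.3429, 0.2304]
tool_rot: [180.0, 0.6, 32.7]
force: [0.3, -1.1, -0.6]
grip_width: 0.0867
```

```bash
python3 - <<'E'
from h import *
plan([(.437,-.382,.17,30),(.437,-.382,.08,30)],step=.03)
E
```

```text
0 [-0.016, 0.005, 0.02] [0.0, 0.2, 0.9]
1 [-0.017, 0.005, 0.02] [0.0, 0.2, 0.9]
2 [-0.016, 0.005, 0.021] [0.1, 0.2, 0.9]
  -> [ 0.437 -0.382  0.17 ] [-180.   -0.   30.]
3 [-0.0, 0.0, 0.03] [-0.0, -0.0, -0.0]
4 [-0.0, 0.0, 0.03] [-0.0, -0.0, -0.0]
5 [-0.0, 0.0, 0.03] [-0.0, -0.0, -0.0]
  -> [ 0.437 -0.382  0.08 ] [-180.   -0.   30.]
```

Request:
{"api": "carry_out", "payload": {"plan": [{"grip": 0, "dp": [-0.016, 0.005, 0.018], "rotation": [0, 0.2, 0.9]}, {"grip": 0, "dp": [-0.017, 0.005, 0.018], "rotation": [0, 0.2, 0.9]}, {"grip": 0, "dp": [-0.016, 0.005, 0.019], "rotation": [0, 0.2, 0.9]}, {"grip": 0, "dp": [0, 0, 0.005], "rotation": [0, 0, 0]}]}}

```text
time_s: 2.95
tool_pos: [0.4277, -0.3916, 0.1693]
tool_rot: [179.7, 0.1, 29.0]
force: [-0.9, 0.5, 0.6]
grip_width: 0.0875
```

Request:
{"api": "carry_out", "payload": {"plan": [{"grip": 0, "dp": [0.012, -0.004, 0.02], "rotation": [0, 0, 0]}, {"grip": 0, "dp": [0, 0, 0.01], "rotation": [0, 0, 0]}, {"grip": 0, "dp": [0, 0, 0.01], "rotation": [0, 0, 0]}]}}

```text
time_s: 3.2
tool_pos: [0.4367, -0.383, 0.1289]
tool_rot: [179.7, 0.0, 28.8]
force: [0.2, -0.2, 0.5]
grip_width: 0.0868
```

Request:
{"api": "carry_out", "payload": {"plan": [{"grip": 0, "dp": [0, 0, 0.02], "rotation": [0, 0, 0]}, {"grip": 0, "dp": [0, 0, 0.02], "rotation": [0, 0, 0]}, {"grip": 0, "dp": [0, 0, 0.006], "rotation": [0, 0, 0]}, {"grip": 0, "dp": [0, 0, 0], "rotation": [0, 0, 0]}]}}

```text
time_s: 3.53
tool_pos: [0.4397, -0.3804, 0.0802]
tool_rot: [179.7, -0.0, 29.2]
force: [0.3, -0.3, -0.9]
grip_width: 0.0871
```

Request:
{"api": "carry_out", "payload": {"plan": [{"grip": 0.3, "dp": [-0.003, 0, 0], "rotation": [0, 0, 0]}, {"grip": 0.4, "dp": [0, 0, 0], "rotation": [0, 0, 0]}, {"grip": 1, "dp": [0, 0, 0], "rotation": [0, 0, 0]}, {"grip": 1, "dp": [0, 0, 0], "rotation": [0, 0, 0]}, {"grip": 1, "dp": [0, 0, 0], "rotation": [0, 0, 0]}, {"grip": 1, "dp": [0, 0, 0], "rotation": [0, 0, 0]}], "force": 35}}

```text
time_s: 4.03
tool_pos: [0.4398, -0.3834, 0.085]
tool_rot: [179.4, -0.2, 29.4]
force: [-0.6, 0.1, 0.1]
grip_width: 0.0548
```

Request:
{"api": "carry_out", "payload": {"plan": [{"grip": 1, "dp": [0, 0, -0.01], "rotation": [0, 0, 0]}, {"grip": 1, "dp": [0, 0, -0.02], "rotation": [0, 0, 0]}, {"grip": 1, "dp": [0, 0, -0.03], "rotation": [0, 0, 0]}, {"grip": 1, "dp": [0, 0, -0.04], "rotation": [0, 0, 0]}, {"grip": 1, "dp": [0, 0, -0.04], "rotation": [0, 0, 0]}, {"grip": 1, "dp": [0, 0, -0.02], "rotation": [0, 0, 0]}]}}

```text
time_s: 4.53
tool_pos: [0.435, -0.38, 0.2492]
tool_rot: [179.9, 0.1, 29.2]
force: [0.7, -0.4, 0.3]
grip_width: 0.0149
```

```bash
python3 - <<'E'
from cell import env
from h import *
print(env.get_obs()["grip_width"],env.get_obs()["force"])
for n in("scene","side"):
  im=env.read_camera(n)[:,:,::-1];cv2.imwrite(f"pics/{n}1.png",im)
  print(n,[(x.round(1).tolist(),s.tolist()) for x,s in blobs(im,"green")[0]])
cv2.imwrite("pics/c3.png",cv2.resize(load("scene",1)[60:260,40:290],(750,600),interpolation=cv2.INTER_CUBIC))
E
```

```text
0.014916470610947644 [ 0.65598026 -0.40669423  0.31592426]
scene [([115.5, 128.0], [106, 119, 19, 19, 270]), ([91.5, 172.0], [86, 169, 11, 6, 32]), ([94.5, 181.2], [89, 176, 11, 11, 86]), ([343.5, 190.7], [318, 180, 53, 22, 602]), ([203.3, 207.0], [193, 196, 21, 24, 419]), ([327.1, 217.6], [318, 213, 19, 10, 145])]
side [([289.4, 118.3], [284, 112, 12, 13, 120]), ([248.1, 130.4], [246, 127, 5, 8, 35]), ([211.9, 168.7], [205, 161, 14, 16, 186]), ([276.5, 264.1], [260, 246, 34, 38, 923]), ([237.0, 252.2], [229, 248, 17, 9, 127])]
```

View pics/c3.png

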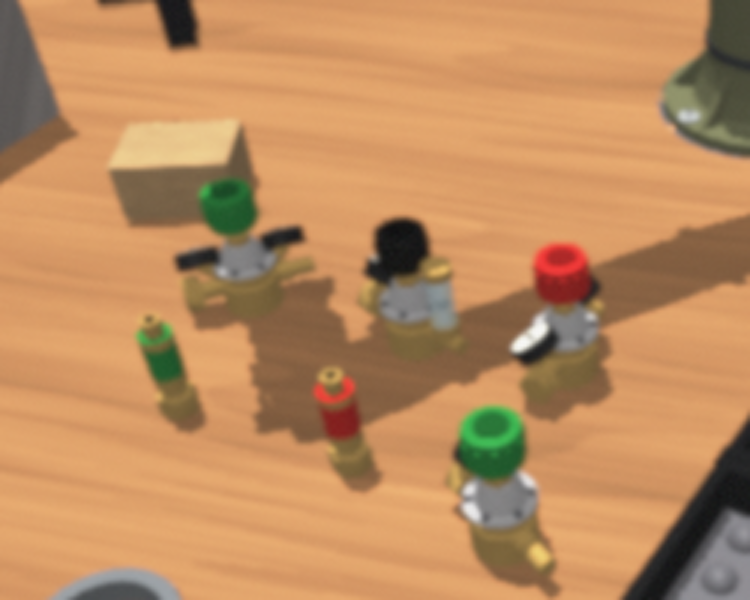

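Request:
{"api": "carry_out", "payload": {"plan": [{"grip": 0, "dp": [0.001, 0.001, 0.01], "rotation": [0, 0, 0]}, {"grip": 0, "dp": [0, 0, 0.01], "rotation": [0, 0, 0]}, {"grip": 0, "dp": [0, 0, 0.01], "rotation": [0, 0, 0]}, {"grip": 0, "dp": [0, 0, 0.015], "rotation": [0, 0, 0]}, {"grip": 0, "dp": [0, 0, 0.015], "rotation": [0, 0, 0]}, {"grip": 0, "dp": [0, 0, 0.015], "rotation": [0, 0, 0]}, {"grip": 0, "dp": [0, 0, 0.01], "rotation": [0, 0, 0]}, {"grip": 0, "dp": [0, 0, 0.005], "rotation": [0, 0, 0]}]}}

```text
time_s: 5.3
tool_pos: [0.4327, -0.3782, 0.145]
tool_rot: [-179.6, 0.3, 29.2]
force: [0.5, 1.5, -0.6]
grip_width: 0.0528
```

Request:
{"api": "carry_out", "payload": {"plan": [{"grip": 0, "dp": [0.002, 0.005, 0], "rotation": [0, 0, 0]}, {"grip": 0, "dp": [0, 0, 0], "rotation": [0, 0, 0]}, {"grip": 0, "dp": [0, 0, 0], "rotation": [0, 0, 0]}, {"grip": 0, "dp": [0, 0, 0], "rotation": [0, 0, 0]}, {"grip": 0, "dp": [0, 0, 0], "rotation": [0, 0, 0]}]}}

```text
time_s: 5.72
tool_pos: [0.436, -0.3812, 0.1422]
tool_rot: [-179.4, 0.5, 29.1]
force: [0.1, -0.5, 0.3]
grip_width: 0.0832
```

Request:
{"api": "carry_out", "payload": {"plan": [{"grip": 0, "dp": [0, 0, 0.01], "rotation": [0, 0, 0]}, {"grip": 0, "dp": [0, 0, 0.015], "rotation": [0, 0, 0]}, {"grip": 0, "dp": [0, 0, 0.015], "rotation": [0, 0, 0]}, {"grip": 0, "dp": [0, 0, 0.015], "rotation": [0, 0, 0]}, {"grip": 0, "dp": [0, 0, 0], "rotation": [0, 0, 0]}, {"grip": 0, "dp": [0, 0, 0], "rotation": [0, 0, 0]}]}}

```text
time_s: 6.22
tool_pos: [0.4378, -0.3826, 0.0871]
tool_rot: [-179.8, 0.3, 29.2]
force: [1.0, -0.6, 0.7]
grip_width: 0.087
```

Request:
{"api": "carry_out", "payload": {"plan": [{"grip": 1, "dp": [0, 0, 0.007], "rotation": [0, 0, 0]}, {"grip": 1, "dp": [0, 0, 0.001], "rotation": [0, 0, 0]}, {"grip": 1, "dp": [0, 0, 0.001], "rotation": [0, 0, 0]}, {"grip": 1, "dp": [0, 0, 0], "rotation": [0, 0, 0]}, {"grip": 1, "dp": [0, 0, 0], "rotation": [0, 0, 0]}, {"grip": 1, "dp": [0, 0, 0], "rotation": [0, 0, 0]}], "force": 35}}

```text
time_s: 6.72
tool_pos: [0.4392, -0.3838, 0.0801]
tool_rot: [180.0, 0.1, 29.2]
force: [0.2, -0.8, -0.3]
grip_width: 0.0548
```

Request:
{"api": "carry_out", "payload": {"plan": [{"grip": 1, "dp": [0, 0, 0], "rotation": [0, 0, 0]}, {"grip": 1, "dp": [0, 0, 0], "rotation": [0, 0, 0]}, {"grip": 1, "dp": [0, 0, 0], "rotation": [0, 0, 0]}, {"grip": 1, "dp": [0, 0, 0], "rotation": [0, 0, 0]}, {"grip": 1, "dp": [0, 0, 0], "rotation": [0, 0, 0]}]}}

```text
time_s: 7.13
tool_pos: [0.4399, -0.3838, 0.0807]
tool_rot: [179.9, 0.1, 29.2]
force: [-0.1, 0.3, -0.6]
grip_width: 0.041
```

Request:
{"api": "carry_out", "payload": {"plan": [{"grip": 1, "dp": [0, 0, -0.01], "rotation": [0, 0, 0]}, {"grip": 1, "dp": [0, 0, -0.02], "rotation": [0, 0, 0]}, {"grip": 1, "dp": [0, 0, -0.025], "rotation": [0, 0, 0]}, {"grip": 1, "dp": [0, 0, -0.025], "rotation": [0, 0, 0]}, {"grip": 1, "dp": [0, 0, -0.025], "rotation": [0, 0, 0]}, {"grip": 1, "dp": [0, 0, -0.02], "rotation": [0, 0, 0]}, {"grip": 1, "dp": [0, 0, -0.01], "rotation": [0, 0, 0]}]}}

```text
time_s: 7.72
tool_pos: [0.4326, -0.3783, 0.2131]
tool_rot: [-178.9, 0.8, 29.1]
force: [0.5, -0.9, -6.0]
grip_width: 0.0411
```

```bash
python3 - <<'E'
from cell import env
from h import *
print(env.get_obs()["grip_width"],env.get_obs()["force"],env.get_obs()["tool_pos"])
plan([(.54,-.15,.24,5),(.4591,.1898,.24,-20.5)],step=.035)
E
```

```text
0.041088738257184475 [ 0.47997734 -0.9218197  -5.96165725] [ 0.43258622 -0.37827125  0.21311023]
0 [0.026, -0.018, -0.003] [-0.1, 0.1, 3.0]
1 [0.024, -0.02, -0.003] [-0.1, 0.1, 3.0]
2 [0.024, -0.021, -0.003] [-0.1, 0.1, 3.0]
3 [0.022, -0.022, -0.004] [-0.1, 0.1, 3.0]
4 [0.021, -0.023, -0.003] [-0.1, 0.2, 3.0]
5 [0.02, -0.025, -0.004] [-0.1, 0.1, 3.0]
6 [0.019, -0.026, -0.003] [-0.2, 0.2, 3.0]
7 [0.017, -0.026, -0.004] [-0.1, 0.1, 3.1]
  -> [ 0.54 -0.15  0.24] [-180.    0.    5.]
8 [-0.005, -0.035, 0.0] [-0.0, 0.0, 2.5]
9 [-0.007, -0.034, 0.0] [-0.0, 0.0, 2.6]
10 [-0.008, -0.034, 0.0] [-0.0, 0.0, 2.5]
11 [-0.01, -0.034, 0.0] [-0.0, 0.0, 2.6]
12 [-0.011, -0.033, 0.0] [-0.0, 0.0, 2.5]
13 [-0.013, -0.033, 0.0] [-0.0, 0.0, 2.6]
14 [-0.014, -0.032, 0.0] [-0.0, 0.0, 2.5]
15 [-0.015, -0.031, 0.0] [-0.0, 0.0, 2.6]
16 [-0.017, -0.03, 0.0] [-0.0, 0.0, 2.5]
17 [-0.018, -0.03, 0.001] [-0.0, 0.0, 2.6]
  -> [0.459 0.19  0.24 ] [-180.     0.   -20.5]
```

Request:
{"api": "carry_out", "payload": {"plan": [{"grip": 1, "dp": [0.026, -0.018, -0.004], "rotation": [-0.1, 0.1, 3]}, {"grip": 1, "dp": [0.024, -0.02, -0.004], "rotation": [-0.1, 0.1, 3]}, {"grip": 1, "dp": [0.024, -0.021, -0.004], "rotation": [-0.1, 0.1, 3]}, {"grip": 1, "dp": [0.022, -0.022, -0.004], "rotation": [-0.1, 0.1, 3]}, {"grip": 1, "dp": [0.021, -0.023, -0.004], "rotation": [-0.1, 0.1, 3]}, {"grip": 1, "dp": [0.02, -0.025, -0.004], "rotation": [-0.1, 0.1, 3]}, {"grip": 1, "dp": [0.019, -0.026, -0.004], "rotation": [-0.1, 0.1, 3]}, {"grip": 1, "dp": [0.017, -0.026, -0.004], "rotation": [-0.1, 0.1, 3]}]}}

```text
time_s: 8.38
tool_pos: [0.5363, -0.1545, 0.2426]
tool_rot: [179.8, 0.9, 2.6]
force: [-0.5, -0.9, -6.9]
grip_width: 0.0412
```

Request:
{"api": "carry_out", "payload": {"plan": [{"grip": 1, "dp": [-0.005, -0.035, 0], "rotation": [0, 0, 2.5]}, {"grip": 1, "dp": [-0.007, -0.034, 0], "rotation": [0, 0, 2.5]}, {"grip": 1, "dp": [-0.008, -0.034, 0], "rotation": [0, 0, 2.5]}, {"grip": 1, "dp": [-0.01, -0.034, 0], "rotation": [0, 0, 2.5]}, {"grip": 1, "dp": [-0.011, -0.033, 0], "rotation": [0, 0, 2.5]}, {"grip": 1, "dp": [-0.013, -0.033, 0], "rotation": [0, 0, 2.5]}, {"grip": 1, "dp": [-0.014, -0.032, 0], "rotation": [0, 0, 2.5]}]}}

```text
time_s: 8.97
tool_pos: [0.4858, 0.0954, 0.2354]
tool_rot: [179.0, 1.2, -16.1]
force: [1.9, 1.2, -5.4]
grip_width: 0.0417
```

```bash
python3 - <<'E'
from h import *
plan([(.4591,.1898,.22,-20.7)],step=.03)
E
```

```text
0 [-0.013, -0.021, 0.004] [0.3, 0.3, 1.2]
1 [-0.013, -0.021, 0.004] [0.2, 0.3, 1.1]
2 [-0.014, -0.02, 0.004] [0.3, 0.3, 1.2]
3 [-0.014, -0.02, 0.003] [0.2, 0.3, 1.1]
  -> [0.459 0.19  0.22 ] [180.   -0.  -20.7]
```

Request:
{"api": "carry_out", "payload": {"plan": [{"grip": 1, "dp": [-0.013, -0.021, 0.003], "rotation": [0.3, 0.3, 1.1]}, {"grip": 1, "dp": [-0.013, -0.021, 0.003], "rotation": [0.2, 0.3, 1.1]}, {"grip": 1, "dp": [-0.009, -0.013, 0.003], "rotation": [0.2, 0.3, 0.8]}, {"grip": 1, "dp": [-0.004, -0.006, 0.003], "rotation": [0.2, 0.2, 0.5]}, {"grip": 1, "dp": [0, 0, 0], "rotation": [0, 0, 0]}, {"grip": 1, "dp": [0, 0, 0], "rotation": [0, 0, 0]}]}}

```text
time_s: 9.47
tool_pos: [0.4564, 0.1777, 0.2167]
tool_rot: [179.6, 0.7, -18.9]
force: [-0.1, -0.8, -6.0]
grip_width: 0.0413
```

```bash
python3 - <<'E'
from cell import env
from h import *
for n in("scene","side"):
  im=env.read_camera(n)[:,:,::-1];cv2.imwrite(f"pics/{n}2.png",im)
print(env.get_obs()["tool_pos"],env.get_obs()["tool_rot"])
a=load("scene",2)[80:280,240:470];b=load("side",2)[170:340,170:330]
c=np.hstack([cv2.resize(a,(400,348),interpolation=cv2.INTER_CUBIC),cv2.resize(b,(328,348),interpolation=cv2.INTER_CUBIC)]);cv2.imwrite("pics/c4.png",c)
plan([(.4591,.1898,.16,-20.7)],step=.03)
E
```

```text
[0.45698994 0.17706032 0.21695777] [179.60166858   0.70507168 -19.05097932]
0 [-0.001, -0.007, 0.028] [0.2, 0.3, 0.8]
1 [-0.001, -0.006, 0.029] [0.2, 0.4, 0.9]
  -> [0.459 0.19  0.16 ] [180.   -0.  -20.7]
```

View pics/c4.png

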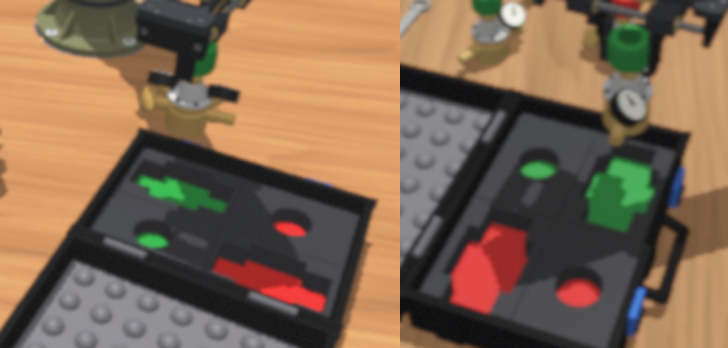

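Request:
{"api": "carry_out", "payload": {"plan": [{"grip": 1, "dp": [0, -0.007, 0.02], "rotation": [0.2, 0.3, 0.8]}, {"grip": 1, "dp": [-0.001, -0.006, 0.02], "rotation": [0.2, 0.4, 0.9]}, {"grip": 1, "dp": [0, 0, 0.01], "rotation": [0, 0, 0]}, {"grip": 1, "dp": [0, 0, 0.005], "rotation": [0, 0, 0]}, {"grip": 1, "dp": [0, 0, 0], "rotation": [0, 0, 0]}]}}

```text
time_s: 9.98
tool_pos: [0.4639, 0.1834, 0.1619]
tool_rot: [-180.0, -0.2, -21.3]
force: [0.4, 0.4, -6.0]
grip_width: 0.0414
```

```bash
python3 - <<'E'
from h import *
plan([(.4591,.1898,.13,-20.7),(.4591,.1898,.094,-20.7)],step=.015)
E
```

```text
0 [-0.002, -0.001, 0.011] [-0.0, -0.1, -0.2]
1 [-0.002, -0.002, 0.01] [-0.0, -0.1, -0.2]
2 [-0.003, -0.001, 0.011] [-0.0, -0.0, -0.2]
  -> [0.459 0.19  0.13 ] [-180.    -0.   -20.7]
3 [0.0, -0.0, 0.012] [-0.0, -0.0, -0.0]
4 [0.0, -0.0, 0.012] [-0.0, -0.0, -0.0]
5 [0.0, -0.0, 0.012] [-0.0, -0.0, -0.0]
  -> [0.459 0.19  0.094] [-180.    -0.   -20.7]
```

Request:
{"api": "carry_out", "payload": {"plan": [{"grip": 1, "dp": [-0.003, -0.002, 0.008], "rotation": [0, 0, 0]}, {"grip": 1, "dp": [-0.003, -0.002, 0.008], "rotation": [0, 0, 0]}, {"grip": 1, "dp": [-0.001, 0, 0.005], "rotation": [0, 0, 0]}, {"grip": 1, "dp": [0, 0, 0.003], "rotation": [0, 0, 0]}, {"grip": 1, "dp": [0, 0, 0], "rotation": [0, 0, 0]}]}}

```text
time_s: 10.4
tool_pos: [0.4604, 0.1887, 0.1378]
tool_rot: [-179.9, -0.3, -21.5]
force: [0.6, -0.0, -6.4]
grip_width: 0.0413
```

Request:
{"api": "carry_out", "payload": {"plan": [{"grip": 1, "dp": [-0.001, -0.001, 0.008], "rotation": [0, 0, -0.4]}, {"grip": 1, "dp": [0, 0, 0.008], "rotation": [0, 0, -0.4]}, {"grip": 1, "dp": [0, 0, 0.008], "rotation": [0, 0, 0]}, {"grip": 1, "dp": [0, 0, 0.008], "rotation": [0, 0, 0]}, {"grip": 1, "dp": [0, 0, 0.003], "rotation": [0, 0, 0]}]}}

```text
time_s: 10.82
tool_pos: [0.461, 0.1908, 0.1008]
tool_rot: [-179.8, -0.4, -20.6]
force: [-0.1, -1.0, -5.7]
grip_width: 0.0415
```

Request:
{"api": "carry_out", "payload": {"plan": [{"grip": 1, "dp": [0, 0, 0.003], "rotation": [0, 0, 0]}, {"grip": 1, "dp": [0, 0, 0.003], "rotation": [0, 0, 0]}, {"grip": 1, "dp": [0, 0, 0.002], "rotation": [0, 0, 0]}, {"grip": 1, "dp": [0, 0, 0.001], "rotation": [0, 0, 0]}]}}

```text
time_s: 11.15
tool_pos: [0.4615, 0.1916, 0.0928]
tool_rot: [-179.7, -0.4, -20.6]
force: [-3.9, -1.4, 2.4]
grip_width: 0.041
```

Request:
{"api": "carry_out", "payload": {"plan": [{"grip": 0, "dp": [0, 0, 0], "rotation": [0, 0, 0]}, {"grip": 0, "dp": [0, 0, 0], "rotation": [0, 0, 0]}, {"grip": 0, "dp": [0, 0, 0], "rotation": [0, 0, 0]}, {"grip": 0, "dp": [0, 0, 0], "rotation": [0, 0, 0]}, {"grip": 0, "dp": [0, 0, 0], "rotation": [0, 0, 0]}, {"grip": 0, "dp": [0, 0, -0.005], "rotation": [0, 0, 0]}, {"grip": 0, "dp": [0, 0, -0.015], "rotation": [0, 0, 0]}, {"grip": 0, "dp": [0, 0, -0.03], "rotation": [0, 0, 0]}]}}

```text
time_s: 11.82
tool_pos: [0.4618, 0.1913, 0.1433]
tool_rot: [-179.7, -0.5, -20.6]
force: [0.2, 0.3, -0.7]
grip_width: 0.0839
```

```bash
python3 - <<'E'
from h import *
plan([(.4633,.1,.2,-20),(.4633,-.0852,.18,-20)],step=.035)
E
```

```text
0 [0.008, 0.021, -0.014] [-0.1, -0.1, -0.1]
1 [0.009, 0.021, -0.014] [-0.1, -0.1, -0.2]
2 [0.008, 0.021, -0.014] [-0.0, -0.1, -0.1]
3 [0.009, 0.022, -0.015] [-0.1, -0.2, -0.2]
  -> [0.464 0.1   0.2  ] [180.   0. -20.]
4 [0.01, 0.029, 0.003] [0.0, 0.0, 0.0]
5 [0.011, 0.029, 0.003] [0.0, 0.0, 0.0]
6 [0.01, 0.029, 0.004] [0.0, 0.0, 0.0]
7 [0.011, 0.029, 0.003] [0.0, 0.0, 0.0]
8 [0.01, 0.029, 0.004] [0.0, 0.0, 0.0]
9 [0.011, 0.029, 0.003] [0.0, 0.0, 0.0]
  -> [ 0.463 -0.085  0.18 ] [180.   0. -20.]
```

Request:
{"api": "carry_out", "payload": {"plan": [{"grip": 0, "dp": [0, 0, -0.025], "rotation": [0, -0.1, 0]}, {"grip": 0, "dp": [0.008, 0.021, -0.014], "rotation": [-0.1, -0.1, -0.1]}, {"grip": 0, "dp": [0.009, 0.021, -0.005], "rotation": [-0.1, -0.1, -0.2]}, {"grip": 0, "dp": [0.009, 0.025, 0], "rotation": [0, 0, 0]}, {"grip": 0, "dp": [0.01, 0.029, 0], "rotation": [0, 0, 0]}, {"grip": 0, "dp": [0.01, 0.029, 0], "rotation": [0, 0, 0]}, {"grip": 0, "dp": [0.01, 0.029, 0.003], "rotation": [0, 0, 0]}, {"grip": 0, "dp": [0.01, 0.029, 0.003], "rotation": [0, 0, 0]}]}}

```text
time_s: 12.48
tool_pos: [0.466, -0.0002, 0.1942]
tool_rot: [-179.0, -1.0, -19.3]
force: [1.0, -0.8, -0.3]
grip_width: 0.0868
```

```bash
python3 - <<'E'
from h import *
plan([(.4633,-.0852,.17,-20)],step=.025)
E
```

```text
0 [0.006, 0.02, 0.006] [-0.3, -0.2, 0.2]
1 [0.006, 0.02, 0.006] [-0.2, -0.3, 0.2]
2 [0.007, 0.021, 0.006] [-0.3, -0.2, 0.1]
3 [0.007, 0.02, 0.006] [-0.2, -0.3, 0.2]
  -> [ 0.464 -0.085  0.17 ] [-180.    0.  -20.]
```

Request:
{"api": "carry_out", "payload": {"plan": [{"grip": 0, "dp": [0.006, 0.02, 0.006], "rotation": [-0.3, -0.3, 0.1]}, {"grip": 0, "dp": [0.006, 0.02, 0.006], "rotation": [-0.3, -0.3, 0.1]}, {"grip": 0, "dp": [0.005, 0.014, 0.006], "rotation": [-0.3, -0.3, 0.1]}, {"grip": 0, "dp": [0.003, 0.008, 0.004], "rotation": [-0.2, -0.2, 0]}, {"grip": 0, "dp": [0, 0.002, 0], "rotation": [0, 0, 0]}, {"grip": 0, "dp": [0, 0, 0], "rotation": [0, 0, 0]}]}}

```text
time_s: 12.98
tool_pos: [0.4635, -0.0788, 0.174]
tool_rot: [-180.0, -0.1, -20.4]
force: [0.5, 0.1, 0.2]
grip_width: 0.0873
```

```bash
python3 - <<'E'
from h import *
plan([(.4633,-.0855,.13,-20),(.4633,-.0855,.08,-20)],step=.02)
E
```

```text
0 [0.001, 0.002, 0.015] [-0.0, -0.0, -0.1]
1 [0.001, 0.002, 0.015] [-0.0, -0.1, -0.2]
2 [0.0, 0.002, 0.014] [-0.0, -0.0, -0.1]
  -> [ 0.463 -0.085  0.13 ] [-180.   -0.  -20.]
3 [0.0, 0.0, 0.017] [-0.0, -0.0, -0.0]
4 [0.0, 0.0, 0.017] [-0.0, -0.0, -0.0]
5 [0.0, 0.0, 0.016] [-0.0, -0.0, -0.0]
  -> [ 0.463 -0.085  0.08 ] [-180.   -0.  -20.]
```

Request:
{"api": "carry_out", "payload": {"plan": [{"grip": 0, "dp": [0.001, 0.003, 0.012], "rotation": [0, 0, 0]}, {"grip": 0, "dp": [0.001, 0.003, 0.014], "rotation": [0, 0, 0]}, {"grip": 0, "dp": [0, 0, 0.015], "rotation": [0, 0, 0]}, {"grip": 0, "dp": [0, 0, 0.015], "rotation": [0, 0, 0]}, {"grip": 0, "dp": [0, 0, 0.015], "rotation": [0, 0, 0]}, {"grip": 0, "dp": [0, 0, 0.01], "rotation": [0, 0, 0]}, {"grip": 0, "dp": [0, 0, 0.003], "rotation": [0, 0, 0]}, {"grip": 0, "dp": [0, 0, 0], "rotation": [0, 0, 0]}]}}

```text
time_s: 13.65
tool_pos: [0.4682, -0.0749, 0.0906]
tool_rot: [-179.6, -0.5, -19.6]
force: [0.6, -0.3, -0.0]
grip_width: 0.087
```

Request:
{"api": "carry_out", "payload": {"plan": [{"grip": 0, "dp": [0, 0.006, 0.005], "rotation": [0, 0, 0]}, {"grip": 0, "dp": [0, 0.005, 0.004], "rotation": [0, 0, 0]}, {"grip": 0, "dp": [0, 0, 0], "rotation": [0, 0, 0]}]}}

```text
time_s: 13.9
tool_pos: [0.4659, -0.085, 0.0825]
tool_rot: [-179.5, -0.6, -19.5]
force: [0.3, -0.9, -0.0]
grip_width: 0.0868
```

Request:
{"api": "carry_out", "payload": {"plan": [{"grip": 1, "dp": [-0.002, 0, 0.002], "rotation": [-0.4, -0.4, 0]}, {"grip": 1, "dp": [0, 0, 0], "rotation": [0, 0, 0]}, {"grip": 1, "dp": [0, 0, 0], "rotation": [0, 0, 0]}, {"grip": 1, "dp": [0, 0, 0], "rotation": [0, 0, 0]}, {"grip": 1, "dp": [0, 0, 0], "rotation": [0, 0, 0]}, {"grip": 1, "dp": [0, 0, 0], "rotation": [0, 0, 0]}], "force": 35}}

```text
time_s: 14.4
tool_pos: [0.4649, -0.0851, 0.0818]
tool_rot: [-179.9, -0.4, -19.6]
force: [0.8, 0.1, 0.1]
grip_width: 0.0547
```

Request:
{"api": "carry_out", "payload": {"plan": [{"grip": 1, "dp": [0, 0, 0], "rotation": [0, 0, 0]}, {"grip": 1, "dp": [0, 0, 0], "rotation": [0, 0, 0]}, {"grip": 1, "dp": [0, 0, 0], "rotation": [0, 0, 0]}, {"grip": 1, "dp": [0, 0, 0], "rotation": [0, 0, 0]}, {"grip": 1, "dp": [0, 0, 0], "rotation": [0, 0, 0]}]}}

```text
time_s: 14.82
tool_pos: [0.4652, -0.085, 0.082]
tool_rot: [-179.9, -0.4, -19.6]
force: [0.9, -0.7, -1.4]
grip_width: 0.0411
```

Request:
{"api": "carry_out", "payload": {"plan": [{"grip": 1, "dp": [0, 0, -0.01], "rotation": [0, 0, 0]}, {"grip": 1, "dp": [0, 0, -0.02], "rotation": [0, 0, 0]}, {"grip": 1, "dp": [0, 0, -0.03], "rotation": [0, 0, 0]}, {"grip": 1, "dp": [0, 0, -0.03], "rotation": [0, 0, 0]}, {"grip": 1, "dp": [0, 0, -0.03], "rotation": [0, 0, 0]}, {"grip": 1, "dp": [0, 0, -0.02], "rotation": [0, 0, 0]}, {"grip": 1, "dp": [0, 0, -0.01], "rotation": [0, 0, 0]}]}}

```text
time_s: 15.4
tool_pos: [0.455, -0.0846, 0.2317]
tool_rot: [179.6, 0.9, -19.6]
force: [0.6, -0.8, -5.0]
grip_width: 0.0411
```

```bash
python3 - <<'E'
from h import *
plan([(.57,.07,.25,15),(.5915,.3026,.25,67.6)],step=.035)
E
```

```text
0 [0.009, -0.031, -0.003] [0.0, 0.2, -5.8]
1 [0.012, -0.03, -0.003] [0.0, 0.2, -5.8]
2 [0.016, -0.028, -0.004] [0.0, 0.1, -5.8]
3 [0.018, -0.026, -0.003] [0.0, 0.2, -5.7]
4 [0.021, -0.024, -0.003] [0.1, 0.1, -5.8]
5 [0.023, -0.023, -0.004] [0.0, 0.2, -5.7]
  -> [0.57 0.07 0.25] [180.  -0.  15.]
6 [0.01, -0.027, 0.0] [0.0, -0.0, -6.6]
7 [0.013, -0.026, 0.0] [0.0, 0.0, -6.6]
8 [0.016, -0.024, 0.0] [0.0, 0.0, -6.6]
9 [0.019, -0.022, 0.0] [0.0, 0.0, -6.6]
10 [0.021, -0.02, 0.0] [0.0, 0.0, -6.6]
11 [0.024, -0.018, 0.0] [0.0, 0.0, -6.5]
12 [0.025, -0.015, 0.0] [0.0, 0.0, -6.6]
13 [0.027, -0.012, 0.0] [0.0, 0.0, -6.5]
  -> [0.591 0.303 0.25 ] [180.    0.   67.6]
```

Request:
{"api": "carry_out", "payload": {"plan": [{"grip": 1, "dp": [0.009, -0.031, -0.003], "rotation": [0, 0.2, -5.8]}, {"grip": 1, "dp": [0.012, -0.03, -0.003], "rotation": [0, 0.2, -5.8]}, {"grip": 1, "dp": [0.016, -0.028, -0.003], "rotation": [0, 0.2, -5.8]}, {"grip": 1, "dp": [0.018, -0.026, -0.003], "rotation": [0, 0.2, -5.8]}, {"grip": 1, "dp": [0.021, -0.024, -0.003], "rotation": [0, 0.1, -5.8]}, {"grip": 1, "dp": [0.023, -0.023, -0.003], "rotation": [0, 0.1, -5.8]}]}}

```text
time_s: 15.9
tool_pos: [0.568, 0.0658, 0.2485]
tool_rot: [179.8, 0.3, 15.7]
force: [0.8, -0.1, -5.1]
grip_width: 0.0414
```

Request:
{"api": "carry_out", "payload": {"plan": [{"grip": 1, "dp": [0.01, -0.027, 0], "rotation": [0, 0, -6]}, {"grip": 1, "dp": [0.013, -0.026, 0], "rotation": [0, 0, -6]}, {"grip": 1, "dp": [0.016, -0.024, 0], "rotation": [0, 0, -6]}, {"grip": 1, "dp": [0.019, -0.022, 0], "rotation": [0, 0, -6]}, {"grip": 1, "dp": [0.02, -0.02, 0], "rotation": [0, 0, -6]}, {"grip": 1, "dp": [0.015, -0.012, 0], "rotation": [0, 0, -5]}, {"grip": 1, "dp": [0.005, -0.004, 0], "rotation": [0, 0, -2]}, {"grip": 1, "dp": [0, 0, 0], "rotation": [0, 0, 0]}]}}

```text
time_s: 16.57
tool_pos: [0.5769, 0.2513, 0.233]
tool_rot: [-179.2, 1.4, 55.4]
force: [0.2, 0.4, -5.6]
grip_width: 0.0411
```

```bash
python3 - <<'E'
from h import *
plan([(.5915,.3026,.22,67.6)],step=.025)
E
```

```text
0 [0.017, -0.006, 0.004] [-0.3, 0.4, -4.1]
1 [0.017, -0.004, 0.004] [-0.3, 0.5, -4.1]
2 [0.018, -0.003, 0.004] [-0.4, 0.4, -4.0]
  -> [0.592 0.303 0.22 ] [180.   -0.   67.6]
```

Request:
{"api": "carry_out", "payload": {"plan": [{"grip": 1, "dp": [0.017, -0.006, 0.002], "rotation": [-0.3, 0.4, -4]}, {"grip": 1, "dp": [0.017, -0.005, 0.002], "rotation": [-0.3, 0.4, -4]}, {"grip": 1, "dp": [0.014, -0.003, 0.002], "rotation": [-0.3, 0.4, -4]}, {"grip": 1, "dp": [0.003, 0, 0.002], "rotation": [0, 0, -0.5]}, {"grip": 1, "dp": [0, 0, 0.01], "rotation": [0, 0, 0]}, {"grip": 1, "dp": [0, 0, 0.01], "rotation": [0, 0, 0]}, {"grip": 1, "dp": [0, 0, 0.005], "rotation": [0, 0, 0]}, {"grip": 1, "dp": [0, 0, 0], "rotation": [0, 0, 0]}]}}

```text
time_s: 17.23
tool_pos: [0.5878, 0.2933, 0.188]
tool_rot: [-179.5, 1.1, 67.3]
force: [-0.2, -1.3, -6.1]
grip_width: 0.0414
```

```bash
python3 - <<'E'
from cell import env
from h import *
for n in("scene","side"):
  im=env.read_camera(n)[:,:,::-1];cv2.imwrite(f"pics/{n}3.png",im)
a=load("scene",3)[80:280,240:470];b=load("side",3)[170:340,150:310]
c=np.hstack([cv2.resize(a,(400,348),interpolation=cv2.INTER_CUBIC),cv2.resize(b,(328,348),interpolation=cv2.INTER_CUBIC)]);cv2.imwrite("pics/c5.png",c)
plan([(.5915,.3026,.14,67.6)],step=.015)
E
```

```text
0 [0.003, -0.0, 0.012] [-0.1, 0.3, -0.1]
1 [0.002, -0.0, 0.012] [-0.1, 0.3, -0.1]
2 [0.003, -0.0, 0.013] [-0.1, 0.2, -0.0]
3 [0.002, -0.0, 0.012] [-0.1, 0.3, -0.1]
  -> [0.592 0.302 0.14 ] [-180.    -0.    67.6]
```

View pics/c5.png

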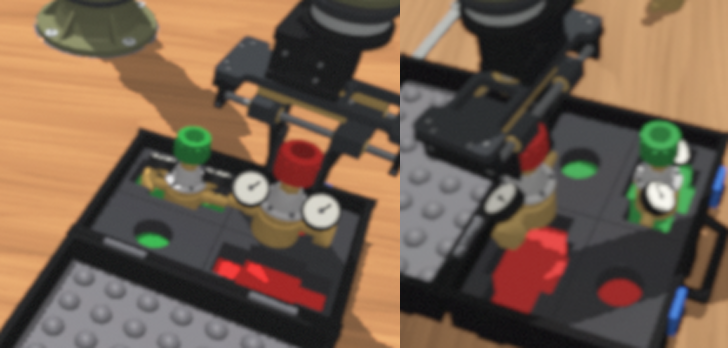

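Request:
{"api": "carry_out", "payload": {"plan": [{"grip": 1, "dp": [0.003, 0, 0.01], "rotation": [-0.1, 0.3, 0]}, {"grip": 1, "dp": [0.003, 0, 0.01], "rotation": [-0.1, 0.3, 0]}, {"grip": 1, "dp": [0.003, 0, 0.01], "rotation": [-0.1, 0.3, 0]}, {"grip": 1, "dp": [0.002, 0, 0.007], "rotation": [-0.1, 0.3, 0]}, {"grip": 1, "dp": [0, 0, 0.003], "rotation": [0, 0, 0]}, {"grip": 1, "dp": [0, 0, 0], "rotation": [0, 0, 0]}]}}

```text
time_s: 17.83
tool_pos: [0.5937, 0.3036, 0.1464]
tool_rot: [179.9, -0.4, 67.2]
force: [0.1, 0.1, -5.4]
grip_width: 0.0412
```

```bash
python3 - <<'E'
from h import *
plan([(.5915,.3026,.11,67.6)],step=.01)
E
```

```text
0 [-0.001, -0.0, 0.009] [0.0, -0.1, -0.1]
1 [-0.0, -0.001, 0.009] [0.0, -0.1, -0.1]
2 [-0.0, -0.0, 0.009] [0.1, -0.1, -0.1]
3 [-0.001, -0.001, 0.009] [0.0, -0.1, -0.1]
  -> [0.591 0.303 0.11 ] [180.    0.   67.6]
```

Target seating z ≈ 0.094.

Request:
{"api": "carry_out", "payload": {"plan": [{"grip": 1, "dp": [-0.001, -0.001, 0.009], "rotation": [0, -0.1, 0]}, {"grip": 1, "dp": [-0.001, -0.001, 0.009], "rotation": [0, -0.1, 0]}, {"grip": 1, "dp": [0, 0, 0.009], "rotation": [0, -0.1, 0]}, {"grip": 1, "dp": [0, 0, 0.009], "rotation": [0, 0, 0]}, {"grip": 1, "dp": [0, 0, 0.004], "rotation": [0, 0, 0]}, {"grip": 1, "dp": [0, 0, 0], "rotation": [0, 0, 0]}]}}

```text
time_s: 18.33
tool_pos: [0.5906, 0.3027, 0.1019]
tool_rot: [179.9, -0.0, 67.2]
force: [-0.4, 0.1, -5.0]
grip_width: 0.0412
```

Request:
{"api": "carry_out", "payload": {"plan": [{"grip": 1, "dp": [0, 0, 0.003], "rotation": [0, 0, 0]}, {"grip": 1, "dp": [0, 0, 0.003], "rotation": [0, 0, 0]}, {"grip": 1, "dp": [0, 0, 0.002], "rotation": [0, 0, 0]}, {"grip": 1, "dp": [0, 0, 0.001], "rotation": [0, 0, 0]}]}}

```text
time_s: 18.67
tool_pos: [0.5923, 0.3023, 0.0943]
tool_rot: [179.7, -0.1, 67.2]
force: [-1.6, -1.2, 0.1]
grip_width: 0.0413
```

Request:
{"api": "carry_out", "payload": {"plan": [{"grip": 0, "dp": [0, 0, 0], "rotation": [0, 0, 0]}, {"grip": 0, "dp": [0, 0, 0], "rotation": [0, 0, 0]}, {"grip": 0, "dp": [0, 0, 0], "rotation": [0, 0, 0]}, {"grip": 0, "dp": [0, 0, 0], "rotation": [0, 0, 0]}, {"grip": 0, "dp": [0, 0, 0], "rotation": [0, 0, 0]}, {"grip": 0.2, "dp": [0, 0, -0.005], "rotation": [0, 0, 0]}, {"grip": 0.2, "dp": [0, 0, -0.015], "rotation": [0, 0, 0]}, {"grip": 0.2, "dp": [0, 0, -0.03], "rotation": [0, 0, 0]}]}}

```text
time_s: 19.33
tool_pos: [0.5916, 0.303, 0.1448]
tool_rot: [179.8, -0.1, 67.2]
force: [-0.3, -0.3, 0.3]
grip_width: 0.0694
```

Request:
{"api": "carry_out", "payload": {"plan": [{"grip": 0.2, "dp": [0, 0, -0.025], "rotation": [0, 0, 0]}, {"grip": 0.2, "dp": [0, 0, -0.02], "rotation": [0, 0, 0]}]}}

```text
time_s: 19.5
tool_pos: [0.5915, 0.3031, 0.1933]
tool_rot: [179.8, -0.2, 67.2]
force: [0.7, 0.4, -0.0]
grip_width: 0.0694
```

```bash
python3 - <<'E'
from h import *
plan([(.60,.0,.2,65),(.5761,-.3777,.17,60)],step=.037)
E
```

```text
0 [-0.031, 0.014, -0.001] [0.0, -0.0, 0.2]
1 [-0.031, 0.014, -0.001] [0.0, -0.0, 0.2]
2 [-0.03, 0.014, -0.001] [0.0, -0.0, 0.3]
3 [-0.03, 0.014, -0.001] [0.0, -0.0, 0.2]
4 [-0.031, 0.014, -0.001] [0.0, -0.0, 0.3]
5 [-0.03, 0.015, -0.0] [0.1, -0.0, 0.2]
6 [-0.03, 0.015, -0.001] [0.0, -0.1, 0.3]
7 [-0.031, 0.015, -0.0] [0.1, -0.0, 0.2]
8 [-0.03, 0.015, -0.001] [0.0, -0.1, 0.3]
  -> [ 0.6 -0.   0.2] [180.   0.  65.]
9 [-0.032, 0.013, 0.003] [0.0, 0.0, 0.5]
10 [-0.032, 0.013, 0.003] [0.0, 0.0, 0.4]
11 [-0.032, 0.013, 0.003] [0.0, 0.0, 0.5]
12 [-0.032, 0.013, 0.003] [0.0, 0.0, 0.4]
13 [-0.032, 0.013, 0.003] [0.0, 0.0, 0.5]
14 [-0.031, 0.014, 0.003] [0.0, 0.0, 0.4]
15 [-0.031, 0.014, 0.002] [0.0, 0.0, 0.5]
16 [-0.031, 0.014, 0.003] [0.0, 0.0, 0.4]
17 [-0.031, 0.015, 0.002] [0.0, 0.0, 0.5]
18 [-0.031, 0.015, 0.003] [0.0, 0.0, 0.4]
19 [-0.032, 0.015, 0.002] [0.0, 0.0, 0.5]
  -> [ 0.576 -0.378  0.17 ] [180.   0.  60.]
```

Request:
{"api": "carry_out", "payload": {"plan": [{"grip": 0.2, "dp": [-0.031, 0.014, -0.001], "rotation": [0, 0, 0.2]}, {"grip": 0.2, "dp": [-0.031, 0.014, -0.001], "rotation": [0, 0, 0.2]}, {"grip": 0.2, "dp": [-0.031, 0.014, -0.001], "rotation": [0, 0, 0.2]}, {"grip": 0.2, "dp": [-0.031, 0.014, -0.001], "rotation": [0, 0, 0.2]}, {"grip": 0.2, "dp": [-0.031, 0.014, -0.001], "rotation": [0, 0, 0.2]}, {"grip": 0.2, "dp": [-0.031, 0.014, -0.001], "rotation": [0, 0, 0.2]}, {"grip": 0.2, "dp": [-0.031, 0.014, -0.001], "rotation": [0, 0, 0.2]}, {"grip": 0.2, "dp": [-0.031, 0.014, -0.001], "rotation": [0, 0, 0.2]}]}}

```text
time_s: 20.17
tool_pos: [0.6001, 0.0372, 0.2118]
tool_rot: [179.2, -1.4, 66.8]
force: [0.9, 0.3, -0.3]
grip_width: 0.0695
```

Request:
{"api": "carry_out", "payload": {"plan": [{"grip": 0.2, "dp": [-0.031, 0.014, -0.001], "rotation": [0, 0, 0.4]}, {"grip": 0.2, "dp": [-0.031, 0.014, 0], "rotation": [0, 0, 0.4]}, {"grip": 0.2, "dp": [-0.031, 0.014, 0], "rotation": [0, 0, 0.4]}, {"grip": 0.2, "dp": [-0.031, 0.014, 0], "rotation": [0, 0, 0.4]}, {"grip": 0.2, "dp": [-0.031, 0.014, 0], "rotation": [0, 0, 0.4]}, {"grip": 0.2, "dp": [-0.031, 0.014, 0], "rotation": [0, 0, 0.4]}, {"grip": 0.2, "dp": [-0.031, 0.014, 0], "rotation": [0, 0, 0.4]}, {"grip": 0.2, "dp": [-0.031, 0.014, 0], "rotation": [0, 0, 0.4]}]}}

```text
time_s: 20.83
tool_pos: [0.5989, -0.2477, 0.2151]
tool_rot: [178.7, -1.9, 63.6]
force: [0.8, -0.3, -0.2]
grip_width: 0.0694
```

```bash
python3 - <<'E'
from h import *
plan([(.5761,-.3777,.17,60)],step=.03)
E
```

```text
0 [-0.026, 0.007, 0.008] [0.2, -0.4, 0.7]
1 [-0.025, 0.008, 0.009] [0.3, -0.4, 0.7]
2 [-0.025, 0.008, 0.009] [0.2, -0.4, 0.7]
3 [-0.025, 0.008, 0.009] [0.3, -0.4, 0.7]
4 [-0.025, 0.009, 0.008] [0.2, -0.3, 0.8]
  -> [ 0.576 -0.377  0.17 ] [180.  -0.  60.]
```

Request:
{"api": "carry_out", "payload": {"plan": [{"grip": 0.2, "dp": [-0.026, 0.007, 0.008], "rotation": [0.3, -0.4, 0.7]}, {"grip": 0.2, "dp": [-0.025, 0.008, 0.008], "rotation": [0.3, -0.4, 0.7]}, {"grip": 0.2, "dp": [-0.023, 0.008, 0.008], "rotation": [0.3, -0.4, 0.7]}, {"grip": 0.2, "dp": [-0.016, 0.006, 0.008], "rotation": [0.3, -0.4, 0.7]}, {"grip": 0.2, "dp": [-0.01, 0.004, 0.005], "rotation": [0.2, -0.3, 0.4]}, {"grip": 0.2, "dp": [-0.003, 0, 0], "rotation": [0, 0, 0]}, {"grip": 0.2, "dp": [0, 0, 0], "rotation": [0, 0, 0]}]}}

```text
time_s: 21.42
tool_pos: [0.5769, -0.371, 0.1799]
tool_rot: [179.8, 0.3, 59.5]
force: [-0.4, -0.6, 0.7]
grip_width: 0.0696
```

```bash
python3 - <<'E'
from h import *
plan([(.5761,-.3777,.11,60)],step=.03)
E
```

```text
0 [-0.002, 0.001, 0.023] [0.1, 0.1, -0.2]
1 [-0.002, 0.001, 0.023] [0.1, 0.1, -0.2]
2 [-0.002, 0.001, 0.024] [0.0, 0.1, -0.1]
  -> [ 0.576 -0.378  0.11 ] [180.   0.  60.]
```

Request:
{"api": "carry_out", "payload": {"plan": [{"grip": 0.2, "dp": [-0.003, 0.001, 0.018], "rotation": [0, 0, 0]}, {"grip": 0.2, "dp": [-0.003, 0.001, 0.018], "rotation": [0, 0, 0]}, {"grip": 0.2, "dp": [-0.002, 0, 0.01], "rotation": [0, 0, 0]}, {"grip": 0.2, "dp": [0, 0, 0.005], "rotation": [0, 0, 0]}, {"grip": 0.2, "dp": [0, 0, 0], "rotation": [0, 0, 0]}]}}

```text
time_s: 21.83
tool_pos: [0.5799, -0.3731, 0.1315]
tool_rot: [179.4, -0.0, 60.0]
force: [0.1, 0.4, -0.8]
grip_width: 0.0701
```

Request:
{"api": "carry_out", "payload": {"plan": [{"grip": 0.2, "dp": [-0.004, -0.001, 0.01], "rotation": [0.3, 0, 0]}, {"grip": 0.2, "dp": [-0.003, -0.001, 0.01], "rotation": [0.2, 0, 0]}, {"grip": 0.2, "dp": [-0.001, -0.001, 0.015], "rotation": [0, 0, 0]}, {"grip": 0.2, "dp": [-0.001, 0, 0.015], "rotation": [0, 0, 0]}, {"grip": 0.2, "dp": [-0.001, 0, 0.015], "rotation": [0, 0, 0]}, {"grip": 0.2, "dp": [0, 0, 0.01], "rotation": [0, 0, 0]}, {"grip": 0.2, "dp": [0, 0, 0.003], "rotation": [0, 0, 0]}, {"grip": 0.2, "dp": [0, 0, 0], "rotation": [0, 0, 0]}]}}

```text
time_s: 22.5
tool_pos: [0.5751, -0.3795, 0.0516]
tool_rot: [179.7, -0.2, 60.2]
force: [-0.0, -0.1, 0.5]
grip_width: 0.0696
```

Request:
{"api": "carry_out", "payload": {"plan": [{"grip": 1, "dp": [0.001, 0, 0.003], "rotation": [0, 0, 0]}, {"grip": 1, "dp": [0, 0, 0], "rotation": [0, 0, 0]}, {"grip": 1, "dp": [0, 0, 0], "rotation": [0, 0, 0]}, {"grip": 1, "dp": [0, 0, 0], "rotation": [0, 0, 0]}, {"grip": 1, "dp": [0, 0, 0], "rotation": [0, 0, 0]}, {"grip": 1, "dp": [0, 0, 0], "rotation": [0, 0, 0]}], "force": 25}}

```text
time_s: 23.0
tool_pos: [0.5776, -0.3796, 0.0516]
tool_rot: [179.4, -0.2, 60.3]
force: [0.1, -0.3, 0.1]
grip_width: 0.0372
```

Request:
{"api": "carry_out", "payload": {"plan": [{"grip": 1, "dp": [0, 0, 0], "rotation": [0, 0, 0]}, {"grip": 1, "dp": [0, 0, 0], "rotation": [0, 0, 0]}, {"grip": 1, "dp": [0, 0, 0], "rotation": [0, 0, 0]}, {"grip": 1, "dp": [0, 0, 0], "rotation": [0, 0, 0]}, {"grip": 1, "dp": [0, 0, 0], "rotation": [0, 0, 0]}, {"grip": 1, "dp": [0, 0, 0], "rotation": [0, 0, 0]}]}}

```text
time_s: 23.5
tool_pos: [0.5781, -0.3794, 0.0522]
tool_rot: [179.4, -0.2, 60.3]
force: [-0.0, -0.0, -0.7]
grip_width: 0.0254
```

Request:
{"api": "carry_out", "payload": {"plan": [{"grip": 1, "dp": [0, 0, -0.01], "rotation": [0, 0, 0]}, {"grip": 1, "dp": [0, 0, -0.02], "rotation": [0, 0, 0]}, {"grip": 1, "dp": [0, 0, -0.03], "rotation": [0, 0, 0]}, {"grip": 1, "dp": [0, 0, -0.03], "rotation": [0, 0, 0]}, {"grip": 1, "dp": [0, 0, -0.03], "rotation": [0, 0, 0]}, {"grip": 1, "dp": [0, 0, -0.03], "rotation": [0, 0, 0]}, {"grip": 1, "dp": [0, 0, -0.015], "rotation": [0, 0, 0]}]}}

```text
time_s: 24.08
tool_pos: [0.5713, -0.3765, 0.2186]
tool_rot: [-179.7, -0.1, 60.2]
force: [-0.5, -0.9, -0.9]
grip_width: 0.0252
```

```bash
python3 - <<'E'
from h import *
plan([(.60,-.1,.22,67),(.5547,.1644,.21,75)],step=.037)
E
```

```text
0 [0.032, -0.014, -0.0] [-0.0, -0.0, -0.9]
1 [0.032, -0.014, -0.0] [-0.0, -0.0, -0.8]
2 [0.032, -0.013, -0.0] [-0.1, -0.0, -0.9]
3 [0.032, -0.013, -0.0] [-0.0, -0.0, -0.8]
4 [0.033, -0.012, -0.0] [-0.1, -0.0, -0.9]
5 [0.033, -0.012, -0.0] [-0.0, -0.0, -0.8]
6 [0.033, -0.011, -0.0] [-0.1, -0.1, -0.9]
7 [0.033, -0.01, -0.0] [-0.0, -0.0, -0.8]
  -> [ 0.6  -0.1   0.22] [-180.   -0.   67.]
8 [0.028, -0.018, 0.001] [-0.0, -0.0, -1.0]
9 [0.028, -0.018, 0.001] [-0.0, -0.0, -1.0]
10 [0.029, -0.017, 0.001] [-0.0, -0.0, -1.0]
11 [0.029, -0.017, 0.001] [-0.0, -0.0, -1.0]
12 [0.029, -0.016, 0.001] [-0.0, -0.0, -1.0]
13 [0.03, -0.016, 0.002] [-0.0, -0.0, -1.0]
14 [0.03, -0.015, 0.001] [-0.0, -0.0, -1.0]
15 [0.03, -0.014, 0.002] [-0.0, -0.0, -1.0]
  -> [0.555 0.164 0.21 ] [-180.   -0.   75.]
```

Request:
{"api": "carry_out", "payload": {"plan": [{"grip": 1, "dp": [0.032, -0.014, -0.002], "rotation": [0, 0, -0.9]}, {"grip": 1, "dp": [0.032, -0.014, -0.002], "rotation": [0, 0, -0.9]}, {"grip": 1, "dp": [0.032, -0.013, -0.002], "rotation": [0, 0, -0.9]}, {"grip": 1, "dp": [0.032, -0.013, -0.002], "rotation": [0, 0, -0.9]}, {"grip": 1, "dp": [0.033, -0.012, -0.002], "rotation": [0, 0, -0.9]}, {"grip": 1, "dp": [0.033, -0.012, -0.002], "rotation": [0, 0, -0.9]}, {"grip": 1, "dp": [0.033, -0.011, -0.002], "rotation": [0, 0, -0.9]}, {"grip": 1, "dp": [0.033, -0.01, -0.002], "rotation": [0, 0, -0.9]}]}}

```text
time_s: 24.75
tool_pos: [0.5975, -0.1071, 0.2458]
tool_rot: [179.5, 0.4, 66.2]
force: [0.9, 0.2, -1.6]
grip_width: 0.0255
```

Request:
{"api": "carry_out", "payload": {"plan": [{"grip": 1, "dp": [0.028, -0.018, 0], "rotation": [0, 0, -1]}, {"grip": 1, "dp": [0.028, -0.018, 0], "rotation": [0, 0, -1]}, {"grip": 1, "dp": [0.029, -0.017, 0], "rotation": [0, 0, -1]}, {"grip": 1, "dp": [0.029, -0.017, 0], "rotation": [0, 0, -1]}, {"grip": 1, "dp": [0.029, -0.016, 0], "rotation": [0, 0, -1]}, {"grip": 1, "dp": [0.02, -0.01, 0], "rotation": [0, 0, -1]}, {"grip": 1, "dp": [0.01, -0.005, 0], "rotation": [0, 0, -1]}]}}

```text
time_s: 25.33
tool_pos: [0.5619, 0.1061, 0.2478]
tool_rot: [179.4, 0.3, 73.9]
force: [-0.7, 0.2, -0.9]
grip_width: 0.0253
```

```bash
python3 - <<'E'
from h import *
plan([(.5547,.1644,.19,75)],step=.025)
E
```

```text
0 [0.014, -0.006, 0.014] [0.2, 0.1, -0.3]
1 [0.013, -0.006, 0.014] [0.1, 0.1, -0.3]
2 [0.014, -0.006, 0.015] [0.2, 0.0, -0.2]
3 [0.013, -0.005, 0.015] [0.1, 0.1, -0.3]
  -> [0.555 0.164 0.19 ] [180.  -0.  75.]
```

Request:
{"api": "carry_out", "payload": {"plan": [{"grip": 1, "dp": [0.014, -0.006, 0.013], "rotation": [0.2, 0, -0.3]}, {"grip": 1, "dp": [0.014, -0.006, 0.013], "rotation": [0.2, 0, -0.3]}, {"grip": 1, "dp": [0.012, -0.005, 0.013], "rotation": [0.2, 0, -0.2]}, {"grip": 1, "dp": [0.006, -0.003, 0.01], "rotation": [0, 0, 0]}, {"grip": 1, "dp": [0, 0, 0.005], "rotation": [0, 0, 0]}, {"grip": 1, "dp": [0, 0, 0], "rotation": [0, 0, 0]}]}}

```text
time_s: 25.83
tool_pos: [0.5539, 0.1577, 0.1866]
tool_rot: [-179.9, 0.5, 74.7]
force: [0.2, -0.2, -1.8]
grip_width: 0.0252
```

```bash
python3 - <<'E'
from cell import env
from h import *
for n in("scene","side"):
  im=env.read_camera(n)[:,:,::-1];cv2.imwrite(f"pics/{n}4.png",im)
a=load("scene",4)[80:280,240:470];b=load("side",4)[170:340,150:310]
c=np.hstack([cv2.resize(a,(400,348),interpolation=cv2.INTER_CUBIC),cv2.resize(b,(328,348),interpolation=cv2.INTER_CUBIC)]);cv2.imwrite("pics/c6.png",c)
plan([(.5547,.1644,.12,75)],step=.015)
E
```

```text
0 [0.001, -0.0, 0.014] [-0.0, 0.1, -0.1]
1 [0.002, -0.0, 0.014] [-0.0, 0.1, -0.1]
2 [0.001, -0.001, 0.013] [-0.0, 0.1, -0.0]
3 [0.002, -0.0, 0.014] [-0.0, 0.1, -0.1]
4 [0.001, -0.001, 0.013] [-0.1, 0.0, -0.0]
  -> [0.554 0.164 0.12 ] [180.   0.  75.]
```

View pics/c6.png

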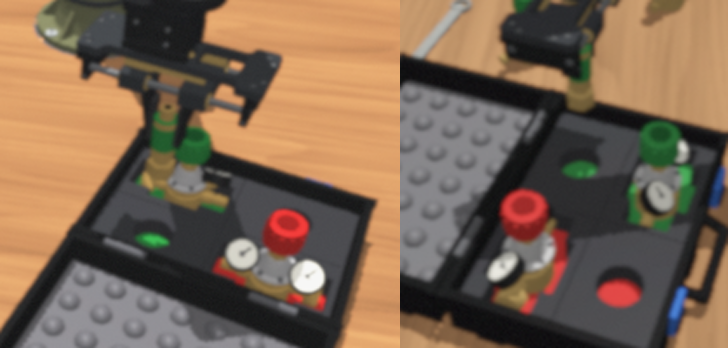

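Request:
{"api": "carry_out", "payload": {"plan": [{"grip": 1, "dp": [0.003, 0, 0.012], "rotation": [0, 0.1, 0]}, {"grip": 1, "dp": [0.003, 0, 0.012], "rotation": [0, 0.1, 0]}, {"grip": 1, "dp": [0.002, 0, 0.012], "rotation": [0, 0.1, 0]}, {"grip": 1, "dp": [0.001, 0, 0.01], "rotation": [0, 0.1, 0]}, {"grip": 1, "dp": [0, 0, 0.005], "rotation": [0, 0, 0]}, {"grip": 1, "dp": [0, 0, 0], "rotation": [0, 0, 0]}]}}

```text
time_s: 26.43
tool_pos: [0.5601, 0.1626, 0.1341]
tool_rot: [179.8, -0.1, 74.3]
force: [0.3, 1.0, -1.9]
grip_width: 0.0251
```

```bash
python3 - <<'E'
from h import *
plan([(.5547,.1644,.1,75)],step=.01)
E
```

```text
0 [0.0, -0.001, 0.009] [0.1, -0.0, -0.2]
1 [0.0, -0.002, 0.008] [0.0, -0.0, -0.2]
2 [0.0, -0.001, 0.009] [0.1, -0.0, -0.2]
3 [0.0, -0.002, 0.008] [0.0, -0.1, -0.1]
  -> [0.554 0.164 0.1  ] [180.   0.  75.]
```

Request:
{"api": "carry_out", "payload": {"plan": [{"grip": 1, "dp": [0, -0.002, 0.008], "rotation": [0, 0, 0]}, {"grip": 1, "dp": [0.001, -0.003, 0.008], "rotation": [0, 0, 0]}, {"grip": 1, "dp": [0.001, -0.002, 0.008], "rotation": [0, 0, 0]}, {"grip": 1, "dp": [0, -0.001, 0.003], "rotation": [0, 0, 0]}, {"grip": 1, "dp": [0, 0, 0], "rotation": [0, 0, 0]}]}}

```text
time_s: 26.85
tool_pos: [0.5526, 0.1668, 0.1046]
tool_rot: [179.7, -0.1, 74.2]
force: [0.1, 0.5, -1.1]
grip_width: 0.0255
```

Request:
{"api": "carry_out", "payload": {"plan": [{"grip": 1, "dp": [-0.002, 0.002, 0.006], "rotation": [0, 0, 0]}, {"grip": 1, "dp": [0, 0, 0.006], "rotation": [0, 0, 0]}, {"grip": 1, "dp": [0, 0, 0.007], "rotation": [0, 0, 0]}, {"grip": 1, "dp": [0, 0, 0.006], "rotation": [0, 0, 0]}, {"grip": 1, "dp": [0, 0, 0.002], "rotation": [0, 0, 0]}]}}

```text
time_s: 27.27
tool_pos: [0.5553, 0.1645, 0.0762]
tool_rot: [179.6, -0.2, 74.2]
force: [-0.4, -0.1, -1.5]
grip_width: 0.0255
```

Request:
{"api": "carry_out", "payload": {"plan": [{"grip": 1, "dp": [0, 0, 0.003], "rotation": [0, 0, 0]}, {"grip": 1, "dp": [0, 0, 0.003], "rotation": [0, 0, 0]}, {"grip": 1, "dp": [0, 0, 0.002], "rotation": [0, 0, 0]}, {"grip": 1, "dp": [0, 0, 0.001], "rotation": [0, 0, 0]}]}}

```text
time_s: 27.6
tool_pos: [0.5564, 0.1649, 0.0677]
tool_rot: [179.6, -0.3, 74.2]
force: [-3.1, -2.7, 8.0]
grip_width: 0.0254
```

Request:
{"api": "carry_out", "payload": {"plan": [{"grip": 0.4, "dp": [0, 0, 0], "rotation": [0, 0, 0]}, {"grip": 0.4, "dp": [0, 0, 0], "rotation": [0, 0, 0]}, {"grip": 0.4, "dp": [0, 0, 0], "rotation": [0, 0, 0]}, {"grip": 0.4, "dp": [0, 0, 0], "rotation": [0, 0, 0]}, {"grip": 0.4, "dp": [0, 0, -0.005], "rotation": [0, 0, 0]}, {"grip": 0.4, "dp": [0, 0, -0.015], "rotation": [0, 0, 0]}, {"grip": 0.4, "dp": [0, 0, -0.03], "rotation": [0, 0, 0]}, {"grip": 0.4, "dp": [0, 0, -0.03], "rotation": [0, 0, 0]}]}}

```text
time_s: 28.27
tool_pos: [0.5523, 0.1636, 0.1452]
tool_rot: [-180.0, 0.1, 74.2]
force: [0.3, 0.1, 0.6]
grip_width: 0.0518
```

Request:
{"api": "carry_out", "payload": {"plan": [{"grip": 0.2, "dp": [0, 0, -0.025], "rotation": [0, 0, 0]}, {"grip": 0.2, "dp": [0, 0, -0.015], "rotation": [0, 0, 0]}]}}

```text
time_s: 28.43
tool_pos: [0.5532, 0.1638, 0.1903]
tool_rot: [179.8, -0.0, 74.2]
force: [1.0, 0.7, -0.3]
grip_width: 0.0591
```

```bash
python3 - <<'E'
from h import *
plan([(.6046,-.2161,.17,60)],step=.035)
E
```

```text
0 [-0.032, 0.014, 0.002] [0.0, -0.0, 1.3]
1 [-0.032, 0.015, 0.002] [0.0, -0.0, 1.3]
2 [-0.031, 0.015, 0.002] [0.0, -0.0, 1.3]
3 [-0.031, 0.016, 0.002] [0.0, -0.0, 1.3]
4 [-0.031, 0.017, 0.002] [0.0, -0.0, 1.3]
5 [-0.03, 0.017, 0.002] [0.0, -0.0, 1.3]
6 [-0.03, 0.018, 0.002] [0.0, -0.0, 1.3]
7 [-0.029, 0.019, 0.002] [0.0, -0.0, 1.3]
8 [-0.029, 0.019, 0.002] [0.0, -0.0, 1.3]
9 [-0.028, 0.02, 0.001] [0.1, -0.0, 1.3]
10 [-0.028, 0.021, 0.002] [0.0, -0.1, 1.2]
  -> [ 0.605 -0.216  0.17 ] [180.   0.  60.]
```

Request:
{"api": "carry_out", "payload": {"plan": [{"grip": 0.2, "dp": [-0.032, 0.014, -0.001], "rotation": [0, 0, 1.3]}, {"grip": 0.2, "dp": [-0.032, 0.015, 0], "rotation": [0, 0, 1.3]}, {"grip": 0.2, "dp": [-0.031, 0.015, 0], "rotation": [0, 0, 1.3]}, {"grip": 0.2, "dp": [-0.031, 0.016, 0], "rotation": [0, 0, 1.3]}, {"grip": 0.2, "dp": [-0.031, 0.017, 0], "rotation": [0, 0, 1.3]}, {"grip": 0.2, "dp": [-0.03, 0.017, 0], "rotation": [0, 0, 1.3]}, {"grip": 0.2, "dp": [-0.03, 0.018, 0], "rotation": [0, 0, 1.3]}, {"grip": 0.2, "dp": [-0.026, 0.017, 0], "rotation": [0, 0, 1.3]}]}}

```text
time_s: 29.1
tool_pos: [0.5967, -0.1061, 0.2015]
tool_rot: [179.2, -1.0, 64.6]
force: [1.2, -0.5, -0.4]
grip_width: 0.0696
```

```bash
python3 - <<'E'
from h import *
plan([(.6046,-.2161,.16,60)],step=.025)
E
```

```text
0 [-0.019, 0.011, 0.008] [0.1, -0.2, 0.9]
1 [-0.019, 0.011, 0.008] [0.2, -0.2, 0.9]
2 [-0.019, 0.011, 0.008] [0.1, -0.2, 0.9]
3 [-0.019, 0.012, 0.008] [0.2, -0.2, 1.0]
4 [-0.019, 0.012, 0.009] [0.1, -0.3, 0.9]
  -> [ 0.604 -0.216  0.16 ] [180.   0.  60.]
```

Request:
{"api": "carry_out", "payload": {"plan": [{"grip": 0.2, "dp": [-0.019, 0.011, 0.007], "rotation": [0.2, -0.2, 0.9]}, {"grip": 0.2, "dp": [-0.019, 0.011, 0.007], "rotation": [0.2, -0.2, 0.9]}, {"grip": 0.2, "dp": [-0.019, 0.011, 0.007], "rotation": [0.2, -0.2, 0.9]}, {"grip": 0.2, "dp": [-0.014, 0.008, 0.007], "rotation": [0.1, -0.2, 0.9]}, {"grip": 0.2, "dp": [-0.008, 0.004, 0.007], "rotation": [0, -0.1, 0.4]}, {"grip": 0.2, "dp": [-0.003, 0, 0.005], "rotation": [0, 0, 0]}, {"grip": 0.2, "dp": [0, 0, 0], "rotation": [0, 0, 0]}]}}

```text
time_s: 29.68
tool_pos: [0.5988, -0.2151, 0.1621]
tool_rot: [179.6, -0.0, 59.6]
force: [-0.2, 0.4, -0.6]
grip_width: 0.0696
```

```bash
python3 - <<'E'
from h import *
plan([(.6046,-.2161,.12,60)],step=.02)
E
```

```text
0 [0.001, 0.002, 0.014] [0.1, -0.0, -0.1]
1 [0.001, 0.002, 0.014] [0.1, -0.0, -0.2]
2 [0.0, 0.001, 0.014] [0.2, -0.0, -0.1]
  -> [ 0.604 -0.216  0.12 ] [-180.   -0.   60.]
```

Request:
{"api": "carry_out", "payload": {"plan": [{"grip": 0.2, "dp": [0, 0.002, 0.012], "rotation": [0.2, 0, 0]}, {"grip": 0.2, "dp": [0, 0.001, 0.012], "rotation": [0.2, 0, 0]}, {"grip": 0.2, "dp": [0, 0, 0.01], "rotation": [0, 0, 0]}, {"grip": 0.2, "dp": [0, 0, 0.004], "rotation": [0, 0, 0]}, {"grip": 0.2, "dp": [0, 0, 0], "rotation": [0, 0, 0]}]}}

```text
time_s: 30.1
tool_pos: [0.603, -0.2097, 0.1198]
tool_rot: [-179.8, -0.2, 60.1]
force: [-0.8, -0.1, -0.5]
grip_width: 0.0695
```

Request:
{"api": "carry_out", "payload": {"plan": [{"grip": 0.2, "dp": [-0.003, 0.002, 0.006], "rotation": [0, 0, 0]}, {"grip": 0.2, "dp": [-0.003, 0.002, 0.01], "rotation": [0, 0, 0]}, {"grip": 0.2, "dp": [-0.001, 0, 0.014], "rotation": [0, 0, 0]}, {"grip": 0.2, "dp": [-0.001, 0, 0.014], "rotation": [0, 0, 0]}, {"grip": 0.2, "dp": [-0.001, 0, 0.013], "rotation": [0, 0, 0]}, {"grip": 0.2, "dp": [0, 0, 0.008], "rotation": [0, 0, 0]}, {"grip": 0.2, "dp": [0, 0, 0.003], "rotation": [0, 0, 0]}, {"grip": 0.2, "dp": [0, 0, 0], "rotation": [0, 0, 0]}]}}

```text
time_s: 30.77
tool_pos: [0.6028, -0.2197, 0.0461]
tool_rot: [-179.9, -0.2, 60.2]
force: [1.0, 0.2, -0.0]
grip_width: 0.0697
```

Request:
{"api": "carry_out", "payload": {"plan": [{"grip": 1, "dp": [0.003, 0, -0.003], "rotation": [0, 0, 0]}, {"grip": 1, "dp": [0.001, 0, 0], "rotation": [0, 0, 0]}, {"grip": 1, "dp": [0, 0, 0], "rotation": [0, 0, 0]}, {"grip": 1, "dp": [0, 0, 0], "rotation": [0, 0, 0]}, {"grip": 1, "dp": [0, 0, 0], "rotation": [0, 0, 0]}, {"grip": 1, "dp": [0, 0, 0], "rotation": [0, 0, 0]}], "force": 25}}

```text
time_s: 31.27
tool_pos: [0.6073, -0.2161, 0.0524]
tool_rot: [179.8, -0.3, 60.2]
force: [-0.8, 1.0, 0.6]
grip_width: 0.0378
```

Request:
{"api": "carry_out", "payload": {"plan": [{"grip": 1, "dp": [0, 0, 0], "rotation": [0, 0, 0]}, {"grip": 1, "dp": [0, 0, 0], "rotation": [0, 0, 0]}, {"grip": 1, "dp": [0, 0, 0], "rotation": [0, 0, 0]}, {"grip": 1, "dp": [0, 0, 0], "rotation": [0, 0, 0]}, {"grip": 1, "dp": [0, 0, 0], "rotation": [0, 0, 0]}, {"grip": 1, "dp": [0, 0, 0], "rotation": [0, 0, 0]}]}}

```text
time_s: 31.77
tool_pos: [0.6077, -0.2161, 0.0529]
tool_rot: [179.8, -0.4, 60.2]
force: [0.7, 0.5, -0.4]
grip_width: 0.0254
```

Request:
{"api": "carry_out", "payload": {"plan": [{"grip": 1, "dp": [0, 0, -0.01], "rotation": [0, 0, 0]}, {"grip": 1, "dp": [0, 0, -0.02], "rotation": [0, 0, 0]}, {"grip": 1, "dp": [0, 0, -0.03], "rotation": [0, 0, 0]}, {"grip": 1, "dp": [0, 0, -0.03], "rotation": [0, 0, 0]}, {"grip": 1, "dp": [0, 0, -0.03], "rotation": [0, 0, 0]}, {"grip": 1, "dp": [0, 0, -0.03], "rotation": [0, 0, 0]}, {"grip": 1, "dp": [0, 0, -0.02], "rotation": [0, 0, 0]}]}}

```text
time_s: 32.35
tool_pos: [0.6002, -0.2151, 0.2232]
tool_rot: [-179.1, -0.0, 60.1]
force: [1.3, 0.7, -2.1]
grip_width: 0.0254
```

```bash
python3 - <<'E'
from h import *
plan([(.59,.06,.23,68),(.4959,.3280,.22,75)],step=.037)
E
```

```text
0 [0.029, -0.018, -0.001] [-0.1, -0.0, -1.0]
1 [0.03, -0.018, -0.001] [-0.1, -0.0, -1.0]
2 [0.03, -0.017, -0.0] [-0.1, -0.0, -1.0]
3 [0.03, -0.017, -0.001] [-0.1, -0.0, -1.0]
4 [0.03, -0.016, -0.001] [-0.1, -0.0, -1.0]
5 [0.031, -0.016, -0.0] [-0.1, -0.0, -1.0]
6 [0.031, -0.015, -0.001] [-0.1, -0.0, -0.9]
7 [0.031, -0.014, -0.0] [-0.2, -0.1, -1.0]
  -> [0.59 0.06 0.23] [180.   0.  68.]
8 [0.027, -0.023, 0.001] [0.0, 0.0, -0.9]
9 [0.027, -0.023, 0.001] [0.0, 0.0, -0.9]
10 [0.027, -0.023, 0.001] [0.0, 0.0, -0.9]
11 [0.028, -0.022, 0.001] [0.0, 0.0, -0.9]
12 [0.028, -0.022, 0.001] [0.0, 0.0, -0.8]
13 [0.028, -0.021, 0.001] [0.0, 0.0, -0.9]
14 [0.029, -0.021, 0.002] [0.0, 0.0, -0.8]
15 [0.029, -0.021, 0.001] [0.0, 0.0, -0.9]
  -> [0.496 0.328 0.22 ] [180.   0.  75.]
```

Request:
{"api": "carry_out", "payload": {"plan": [{"grip": 1, "dp": [0.029, -0.018, -0.001], "rotation": [-0.1, 0, -1]}, {"grip": 1, "dp": [0.03, -0.018, -0.001], "rotation": [-0.1, 0, -1]}, {"grip": 1, "dp": [0.03, -0.017, -0.001], "rotation": [-0.1, 0, -1]}, {"grip": 1, "dp": [0.03, -0.017, -0.001], "rotation": [-0.1, 0, -1]}, {"grip": 1, "dp": [0.03, -0.016, -0.001], "rotation": [-0.1, 0, -1]}, {"grip": 1, "dp": [0.031, -0.016, -0.001], "rotation": [-0.1, 0, -1]}, {"grip": 1, "dp": [0.031, -0.015, -0.001], "rotation": [-0.1, 0, -1]}, {"grip": 1, "dp": [0.031, -0.014, -0.001], "rotation": [-0.1, 0, -1]}]}}

```text
time_s: 33.02
tool_pos: [0.5916, 0.0527, 0.2435]
tool_rot: [179.1, 0.2, 67.0]
force: [0.6, 0.5, -1.8]
grip_width: 0.0255
```

Request:
{"api": "carry_out", "payload": {"plan": [{"grip": 1, "dp": [0.027, -0.023, 0], "rotation": [0, 0, -0.9]}, {"grip": 1, "dp": [0.027, -0.023, 0], "rotation": [0, 0, -0.9]}, {"grip": 1, "dp": [0.027, -0.023, 0], "rotation": [0, 0, -0.9]}, {"grip": 1, "dp": [0.028, -0.022, 0], "rotation": [0, 0, -0.9]}, {"grip": 1, "dp": [0.028, -0.022, 0], "rotation": [0, 0, -0.9]}, {"grip": 1, "dp": [0.02, -0.015, 0], "rotation": [0, 0, -0.9]}, {"grip": 1, "dp": [0.01, -0.007, 0], "rotation": [0, 0, -0.9]}]}}

```text
time_s: 33.6
tool_pos: [0.5168, 0.2707, 0.2433]
tool_rot: [179.1, 0.2, 73.9]
force: [-0.3, 0.6, -1.5]
grip_width: 0.0252
```

```bash
python3 - <<'E'
from h import *
plan([(.4959,.3280,.2,75)],step=.025)
E
```

```text
0 [0.016, -0.012, 0.014] [0.3, 0.1, -0.4]
1 [0.017, -0.012, 0.014] [0.3, 0.1, -0.3]
2 [0.017, -0.012, 0.015] [0.3, 0.0, -0.4]
  -> [0.496 0.328 0.2  ] [-180.    0.   75.]
```

Request:
{"api": "carry_out", "payload": {"plan": [{"grip": 1, "dp": [0.016, -0.012, 0.01], "rotation": [0.3, 0, -0.4]}, {"grip": 1, "dp": [0.016, -0.012, 0.01], "rotation": [0.3, 0, -0.3]}, {"grip": 1, "dp": [0.01, -0.007, 0.01], "rotation": [0.2, 0, -0.3]}, {"grip": 1, "dp": [0.003, -0.002, 0.01], "rotation": [0, 0, 0]}, {"grip": 1, "dp": [0, 0, 0.005], "rotation": [0, 0, 0]}, {"grip": 1, "dp": [0, 0, 0], "rotation": [0, 0, 0]}]}}

```text
time_s: 34.1
tool_pos: [0.4962, 0.3245, 0.1931]
tool_rot: [180.0, 0.4, 75.0]
force: [-0.5, -0.0, -1.4]
grip_width: 0.0253
```

```bash
python3 - <<'E'
from h import *
plan([(.4959,.3280,.14,75)],step=.015)
E
```

```text
0 [0.001, -0.0, 0.013] [0.0, 0.1, -0.0]
1 [0.001, -0.0, 0.013] [0.0, 0.1, -0.0]
2 [0.001, -0.001, 0.014] [0.0, 0.1, -0.0]
3 [0.001, -0.0, 0.013] [0.0, 0.1, -0.0]
  -> [0.496 0.328 0.14 ] [180.   0.  75.]
```

Request:
{"api": "carry_out", "payload": {"plan": [{"grip": 1, "dp": [0.001, -0.001, 0.012], "rotation": [0, 0.1, 0]}, {"grip": 1, "dp": [0.001, -0.001, 0.012], "rotation": [0, 0.1, 0]}, {"grip": 1, "dp": [0, -0.001, 0.012], "rotation": [0, 0.1, 0]}, {"grip": 1, "dp": [0, -0.001, 0.012], "rotation": [0, 0.1, 0]}, {"grip": 1, "dp": [0, 0, 0.01], "rotation": [0, 0, 0]}, {"grip": 1, "dp": [0, 0, 0.005], "rotation": [0, 0, 0]}, {"grip": 1, "dp": [0, 0, 0], "rotation": [0, 0, 0]}]}}

```text
time_s: 34.68
tool_pos: [0.4987, 0.3168, 0.1261]
tool_rot: [179.7, 0.2, 74.1]
force: [-0.5, -0.5, -2.1]
grip_width: 0.0254
```

```bash
python3 - <<'E'
from h import *
plan([(.4959,.3280,.105,75)],step=.01)
E
```

```text
0 [0.003, -0.002, 0.007] [0.1, 0.1, -0.3]
1 [0.004, -0.002, 0.007] [0.1, 0.1, -0.3]
2 [0.003, -0.002, 0.007] [0.1, 0.0, -0.3]
  -> [0.496 0.328 0.105] [-180.    0.   75.]
```

Request:
{"api": "carry_out", "payload": {"plan": [{"grip": 1, "dp": [0.004, -0.002, 0.005], "rotation": [0.1, 0, -0.3]}, {"grip": 1, "dp": [0.004, -0.002, 0.005], "rotation": [0.1, 0, -0.3]}, {"grip": 1, "dp": [0.003, -0.001, 0.004], "rotation": [0, 0, -0.3]}, {"grip": 1, "dp": [0, 0, 0.002], "rotation": [0, 0, 0]}, {"grip": 1, "dp": [0, 0, 0], "rotation": [0, 0, 0]}]}}

```text
time_s: 35.1
tool_pos: [0.4983, 0.3301, 0.11]
tool_rot: [179.8, 0.1, 75.0]
force: [-0.7, 0.7, -1.5]
grip_width: 0.0254
```

Request:
{"api": "carry_out", "payload": {"plan": [{"grip": 1, "dp": [-0.002, -0.002, 0.005], "rotation": [0, 0, 0]}, {"grip": 1, "dp": [0, 0, 0.006], "rotation": [0, 0, 0]}, {"grip": 1, "dp": [0, 0, 0.007], "rotation": [0, 0, 0]}, {"grip": 1, "dp": [0, 0, 0.007], "rotation": [0, 0, 0]}, {"grip": 1, "dp": [0, 0, 0.003], "rotation": [0, 0, 0]}, {"grip": 1, "dp": [0, 0, 0], "rotation": [0, 0, 0]}]}}

```text
time_s: 35.6
tool_pos: [0.4956, 0.3289, 0.0795]
tool_rot: [179.8, 0.1, 75.1]
force: [-1.3, 0.4, -1.6]
grip_width: 0.0254
```

Request:
{"api": "carry_out", "payload": {"plan": [{"grip": 1, "dp": [0, 0, 0.004], "rotation": [0, 0, 0]}, {"grip": 1, "dp": [0, 0, 0.003], "rotation": [0, 0, 0]}, {"grip": 1, "dp": [0, 0, 0.003], "rotation": [0, 0, 0]}, {"grip": 1, "dp": [0, 0, 0.001], "rotation": [0, 0, 0]}]}}

```text
time_s: 35.93
tool_pos: [0.4964, 0.3289, 0.0687]
tool_rot: [179.8, 0.0, 75.0]
force: [-3.2, -2.3, 9.2]
grip_width: 0.025
```

Seated; release and retreat up.

Request:
{"api": "carry_out", "payload": {"plan": [{"grip": 0.4, "dp": [0, 0, 0], "rotation": [0, 0, 0]}, {"grip": 0.4, "dp": [0, 0, 0], "rotation": [0, 0, 0]}, {"grip": 0.4, "dp": [0, 0, 0], "rotation": [0, 0, 0]}, {"grip": 0.4, "dp": [0, 0, 0], "rotation": [0, 0, 0]}, {"grip": 0.4, "dp": [0, 0, -0.005], "rotation": [0, 0, 0]}, {"grip": 0.4, "dp": [0, 0, -0.015], "rotation": [0, 0, 0]}, {"grip": 0.4, "dp": [0, 0, -0.03], "rotation": [0, 0, 0]}, {"grip": 0.4, "dp": [0, 0, -0.03], "rotation": [0, 0, 0]}]}}

```text
time_s: 36.6
tool_pos: [0.4933, 0.3269, 0.146]
tool_rot: [-179.9, 0.5, 75.0]
force: [0.5, 0.2, -0.3]
grip_width: 0.0519
```

Request:
{"api": "carry_out", "payload": {"plan": [{"grip": 0.4, "dp": [0, 0, -0.03], "rotation": [0, 0, 0]}, {"grip": 0.4, "dp": [0, 0, -0.03], "rotation": [0, 0, 0]}, {"grip": 0.4, "dp": [0.02, -0.03, -0.02], "rotation": [0, 0, 0]}, {"grip": 0.4, "dp": [0.02, -0.03, -0.01], "rotation": [0, 0, 0]}, {"grip": 0.4, "dp": [0.02, -0.02, 0], "rotation": [0, 0, 0]}, {"grip": 0.4, "dp": [0.02, 0, 0], "rotation": [0, 0, 0]}, {"grip": 0.4, "dp": [0, 0, 0], "rotation": [0, 0, 0]}]}}

```text
time_s: 37.18
tool_pos: [0.4399, 0.4291, 0.2535]
tool_rot: [179.5, -0.4, 74.6]
force: [-0.3, 0.2, 1.0]
grip_width: 0.0523
```

```bash
python3 - <<'E'
from cell import env
from h import *
for n in("scene","side"):
  im=env.read_camera(n)[:,:,::-1];cv2.imwrite(f"pics/{n}5.png",im)
  for c in("green","red"):print(n,c,[x.round(1).tolist() for x,s in blobs(im,c)[0]])
a=load("scene",5)[110:290,60:470];b=load("side",5)[90:340,140:330]
c=np.vstack([cv2.resize(a,(700,307),interpolation=cv2.INTER_CUBIC),cv2.copyMakeBorder(cv2.resize(b,(220,290),interpolation=cv2.INTER_CUBIC),0,0,0,480,0)]);cv2.imwrite("pics/c7.png",c)
E
```

```text
scene green [[350.3, 163.6], [330.7, 202.9], [203.4, 207.0], [362.7, 198.9]]
scene red [[413.6, 188.7], [404.9, 210.6], [371.2, 237.0], [408.9, 251.3], [424.2, 253.7]]
side green [[211.9, 168.8], [270.9, 236.9], [237.3, 241.7], [289.2, 256.1]]
side red [[209.9, 274.0], [226.9, 295.7], [255.5, 307.0], [212.5, 318.5]]
```

View pics/c7.png

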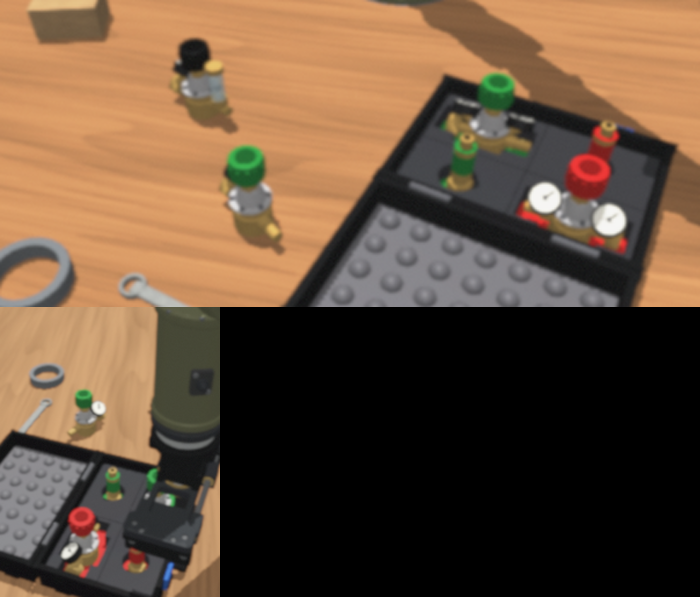

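```bash
python3 - <<'E'
from cell import env
from h import *
P,Q=env.camera_params("scene"),env.camera_params("side")
print("fuel knob",plane(P,413.6,188.7,.112).round(3),tri(P,(413.6,188.7),Q,(209.9,274.0)), "oxy knob",plane(P,350.3,163.6,.112).round(3))
print("broken",tri(P,(203.4,207),Q,(211.9,168.8)),env.get_obs()["joint_velocities"].max())
env.sign_off()
E
```

```text
fuel knob [0.516 0.323 0.112] (array([0.57879406, 0.31840869, 0.15363696]), np.float64(0.02483035239534462)) oxy knob [0.463 0.194 0.112]
broken (array([ 0.64938805, -0.07862423,  0.09920814]), np.float64(0.0003023321728478255)) 1.983483541957136
the job is handed in; nothing more can be done
```

All four parts are packed upright in their own pockets, and I handed the job in at about 37 s of the 128 s allowed. I picked and set them down in the listed order: oxygen regulator, fuel regulator, green arrestor, red arrestor. Each was lowered until it touched the pocket floor, and only then released.

**Seating:** At contact the tool heights were 92.8, 94.3, 67.7 and 68.7 mm, within about half a millimetre of the expected fully seated heights. The highest contact force I read was about 9 N.

**Final pictures:** All four parts stand in the matching pockets. The gripper hid part of the oxygen regulator in the side view. The oxygen knob measured within about 4 mm of the pocket centre. The broken green regulator is where it was, to under 1 mm. I checked the black-knobbed one only by eye, and it looks unmoved.

**Failed or disagreeing checks:**
- **First grasp:** My first grasp of the oxygen regulator closed too late and missed. The pictures showed it had not moved, and I regrasped it.
- **Wrist camera:** One wrist-camera reading of the red arrestor pocket was about 9 mm off the two fixed cameras. I used the fixed cameras, and all four parts fitted.
- **Fuel knob position:** My last numeric check on the fuel knob was invalid because it matched the red arrestor's band in one view. The fuel regulator's seating rests on its contact height and the pictures.

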